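# Ready the carving bench: turn the column, set out the chisels

## Task

Get the carver's bench ready: roll the reeded wooden column over on its board, never lifting it off, until it lies on the board with its slot facing straight up; and pull every chisel that stands in the upright block out and lay it on the sloping rest, one to a slot, blade end down by the lip and handle up the slope. Leave the sharpening stone, the wax jar and the mallet where they are.

Things in the scene. Friction and masses are not known exactly. Their poses are not given: they have to be found in the camera images.
- column_a: Reeded round wooden column lying on the board, 130 mm long plus a 10 mm thin tenon at each end, 60 mm across, 0.3 kg. Origin mid-length on its axis; x along its length; z points out of the side with the dark slot (84 by 13 mm): slot up = z straight up. Of three alike (column_a, _b, _c) just one is on the bench; the others are absent (None).
- column_b: As column_a, or absent (None). Made of 8 half-round reeds (radius 8 mm, centres on a 22 mm circle), it rests stably on any two neighbouring reeds, its axis then 28 mm above the board, and rolls over in clicks of 45 degrees, travelling 23 mm along the board per click.
- column_c: As column_a, or absent (None). Pushed at or below its axis it may only slide; pushed above the axis, with the finger moving forward and up, it rolls. Per click a finger behind its upper reed moves about 35 mm forward and 12 mm up.
- board: Fixed plywood carving board, 280 mm (its x) by 220 mm (its y), 10 mm thick; origin under its centre on the bench. Outside its two x ends stand cleats 14 mm wide that reach 32 mm above the bench. The column lies roughly along its y and rolls along its x.
- holder: Fixed dark wooden block, 250 (its x) by 70 (its y) by 120 mm high, origin under its centre. In its top, in a row along its x at -92, -46, 0, 46 and 92 mm, five square wells 32 mm wide and 110 mm deep (floor 10 mm above the bench). A chisel in a well stands loosely upright, its butt 210 mm above the bench.
- rest: Fixed sloping wooden rest, origin under its centre on the bench, base 160 (x) by 280 mm (y). A plane slopes at 55 degrees to the bench, from its high edge (x -14, z 131 mm) down towards +x to the foot line (x 60, z 25 mm), where a lip 24 mm high stands square to it. Ribs 14 mm high, 5 to 75 mm up from the foot line, leave five slots 32 mm wide centred at y -112, -56, 0, 56, 112 mm.
- rest_foot (a point): Middle of the rest's foot line (rest frame x 60, y 0, z 25 mm), same axes as the rest. A chisel laid in a slot slides down till its blade end meets the lip here; it bears on its blade end and the front of its handle, so stands 3 to 6 degrees steeper than the slope (about 60 degrees to the bench), and the rear of its handle juts out freely past the high edge.
- chisel_0: Carving chisel, 200 mm long, 0.14 kg. Origin at the blade's end, z along its length towards the handle's butt: steel blade 0-100 mm (14 to 22 by 6 mm), round wooden handle 100-200 mm, 26 mm across. Balance 80 to 95 mm from the blade's end. At first it stands blade down in a well of the holder, or is absent (None).
- chisel_1: As chisel_0.
- chisel_2: As chisel_0.
- chisel_3: As chisel_0.
- chisel_4: As chisel_0.
- stone: Bystander: loose grey sharpening stone, 70 by 160 by 28 mm, beyond the board. Origin under its centre.
- wax: Bystander: loose round wax jar, 64 mm across, 60 mm high, beyond the board. Origin under its centre.
- mallet: Bystander: loose joiner's mallet lying flat, head 70 by 130 by 60 mm high, handle 150 mm long, beyond the board. Origin under the head's centre, handle towards its -x.

How it is judged (in metres and radians):
At the end, for the whole second after the job is handed in: Column still, its middle over the board and axis 20-36 mm above it, slot up within 0.2 rad. Each chisel still in the rest: blade end at x 30-85, z 12-65, |y|<132 mm of the rest, leaning 0.35-0.8 rad from vertical, within 0.27 rad of square to the rest's y; blade ends over 30 mm apart (angle between each of column_a, column_b, column_c's own z axis and vertical below 0.2 rad and x of column_a in the frame of board between -0.13 and 0.13 m and y of column_a in the frame of board between -0.1 and 0.1 m and z of column_a in the frame of board between 0.03 and 0.046 m and linear speed of each of column_a, column_b, column_c, chisel_0, chisel_1, chisel_2, chisel_3, chisel_4 below 0.02 m/s and x of column_b in the frame of board between -0.13 and 0.13 m and y of column_b in the frame of board between -0.1 and 0.1 m and z of column_b in the frame of board between 0.03 and 0.046 m and x of column_c in the frame of board between -0.13 and 0.13 m and y of column_c in the frame of board between -0.1 and 0.1 m and z of column_c in the frame of board between 0.03 and 0.046 m and x of chisel_0 in the frame of rest between 0.03 and 0.085 m and z of chisel_0 in the frame of rest between 0.012 and 0.065 m and y of chisel_0 in the frame of rest between -0.132 and 0.132 m and angle between chisel_0's own z axis and vertical between 0.35 and 0.8 rad and angle between the z axis of each of chisel_0, chisel_1, chisel_2, chisel_3, chisel_4 and the y axis of rest, either way round above 1.3 rad and x of chisel_1 in the frame of rest between 0.03 and 0.085 m and z of chisel_1 in the frame of rest between 0.012 and 0.065 m and y of chisel_1 in the frame of rest between -0.132 and 0.132 m and angle between chisel_1's own z axis and vertical between 0.35 and 0.8 rad and x of chisel_2 in the frame of rest between 0.03 and 0.085 m and z of chisel_2 in the frame of rest between 0.012 and 0.065 m and y of chisel_2 in the frame of rest between -0.132 and 0.132 m and angle between chisel_2's own z axis and vertical between 0.35 and 0.8 rad and x of chisel_3 in the frame of rest between 0.03 and 0.085 m and z of chisel_3 in the frame of rest between 0.012 and 0.065 m and y of chisel_3 in the frame of rest between -0.132 and 0.132 m and angle between chisel_3's own z axis and vertical between 0.35 and 0.8 rad and x of chisel_4 in the frame of rest between 0.03 and 0.085 m and z of chisel_4 in the frame of rest between 0.012 and 0.065 m and y of chisel_4 in the frame of rest between -0.132 and 0.132 m and angle between chisel_4's own z axis and vertical between 0.35 and 0.8 rad and distance between each of chisel_1, chisel_2, chisel_3, chisel_4 and chisel_0 above 0.03 m and distance between each of chisel_2, chisel_3, chisel_4 and chisel_1 above 0.03 m and distance between each of chisel_3, chisel_4 and chisel_2 above 0.03 m and distance between chisel_4 and chisel_3 above 0.03 m); the robot touches nothing.
It fails at once if the column is lifted off the board (axis more than 75 mm above the bench) (height (world z) of any of column_a, column_b, column_c above 0.075 m).
It fails at once if a bystander (stone, wax jar, mallet) is moved more than 30 mm (distance of any of stone, wax, mallet from where it was at the start of the episode above 0.03 m).
Of column_a, column_b, column_c only 1 to 1 are there at a start; the rules pass over those that are not, and their reading is None.
Of chisel_0, chisel_1, chisel_2, chisel_3, chisel_4 only 3 to 5 are there at a start; the rules pass over those that are not, and their reading is None.
At some moment in a run one of column_a, column_b, column_c may be knocked a few centimetres aside while the robot is not near it.
It also fails if it takes over 210 s, if anything falls off the work surface, if the arm or the gripper's body presses on something with over 40 N, if the wrist force passes 120 N, or if a joint passes its speed limit or range.

## Robot

A 6-joint arm with a two-finger parallel gripper is mounted at the origin on the work surface. World frame = base frame: x ahead of the robot, y to its left, z up, the work surface at z = 0. Lengths are in mm, angles in rad, forces in N, time in s.
With the tool pointing down it reaches from about 350 to 875 mm from the base axis. Payload 4.2 kg.
Tool frame: the origin (TCP) lies midway between the tips of the shut fingers; the grasp point (between the pads) lies 19 mm behind it; z points along the fingers, y is the line along which they close (so a half turn about z gives the same grasp; the last joint's range is limited). The gripper opens to 85 mm and grips with 20 to 120 N. Pads are 22 mm wide; open, the fingers measure 114 mm over their backs; the gripper's body (76 mm by 85 mm) begins 54 mm behind the grasp point. The pads swing forward as they close: fully open they stand 13 mm farther back than shut.
Start: joints at [0.259, 0.385, 0.008, 0, -1.194, -0.259], TCP at [624.979, 0.025, 231.312] pointing down, gripper open.
Joint ranges: [-3.14, 3.14], [-1.21, 2.06], [-1.07, 1.41], [-3.16, 2.05], [-2.99, -0.16], [-3.1, 3.1]. Speed limits (rad/s): [2.79, 2.79, 3.14, 3.14, 3.14, 3.14].

## Interface

Orientations are given as a unit quaternion [x, y, z, w].
In Python, from bench import arm gives the robot as it stands.
- The arm moves only by the tool send_rows, never from a script. Its argument "targets" is a list of rows, each an object of numbers: "gripper": the gripper command: -1 is fully open, 1 is shut, values between are in proportion; "x", "y", "z": the shift along the tool's x, y, z in cm; "ax", "ay", "az": the turn, a rotation vector about the tool's x, y, z in degrees. A call has 1 to 5 rows; each row shifts and turns the commanded pose from where the row before left it, along the tool's axes as they then stand; what a row does not reach is not made up. A row lasts 1/12 s, in which the tool goes at most 41.7 mm and 7.16 degrees, less where a joint would pass 70% of its speed; a pose out of reach is approached as far as the arm can. A call is refused whole if a number of a shift passes 4.17 or a number of a turn 7.16, either way. A call with a gripper value outside its range is refused whole. The fingers move at their own pace and stop on an object; the grip force is fixed at half the most. Time passes only in rows, so rows that do not move let the fingers close. It gives the time, the measured TCP pose, the force, the opening and the grip force at its end, in the units of the state.
- arm.read_state(): the state, without advancing time (a new reading comes with each control period).
- arm.get_image(name): name is "scene" or "side" or "wrist"; returns (picture, depth): 420x560x3 uint8, red, green, blue; 420x560 float32, mm along the optical axis (not along the pixel's ray), 0 where there is no reading.
- arm.camera_model(name): a dict with "fx", "fy", "cx", "cy" (pixels), "cam_to_world" (4x4, takes a point from camera to world coordinates). Camera axes: x right, y down, z forward; pixel columns grow to the right and rows downward; lengths in mm; the calibration is good to about 2 mm. A picture is of the moment at which its call begins: read the wrist's pose just before it. camera_model takes no time and is no camera call; for the wrist camera it gives the pose at the moment of the call.
- arm.job_done(): hands the job in; it is judged then, once.
Trained networks look in the newest picture that a camera, given by its name, has taken for a name from the list of things; names that differ only in an ending like _2 or _b are one class to them, and where a whole thing is asked for, a point or a joint stands for the part that bears it (a point fixed in the world has none). Each returns a list of dicts, best first, with "score" (0 to 1); they miss things now and then, are a little off and sometimes report something else, mostly with a low value. They report only what shows in the picture. A call takes as long as a camera call.
- arm.boxes_of(camera, thing): "rect" ([left, top, width, height] in pixels, round what is visible of it).
The state is a dict: "clock": time; "joints": joint angles; "joint_vel": joint speeds; "joint_efforts": joint torques, N m; "position": TCP position; "ee_rot": TCP orientation; "contact_force": force on the tool from outside, world axes, zero at the start; "wrist_torque": the same for the moment, N m; "gripper_width": finger opening in mm; "grasp_force": force on a finger pad.
Only numpy, scipy, OpenCV 4.12 (cv2) and the standard library are available. Lean on these libraries where they do the work, as an engineer would, in place of code of your own. Each camera call takes 0.05 s, during which the arm holds its last target. There are 200 camera calls.

## Working session

There is one attempt and no reset: what is moved stays moved. The work goes in short steps, Python scripts to look and compute and a tool call to move; the robot and the scene stay as the last step left them, time stands still between calls to the robot, and variables do not carry over. Pictures are saved under pics/ and viewed, at most 14 in all, crops included, and the job is handed in when it is done.

Besides the shell and the picture viewer there is one more tool, called after ">>>" by a JSON object that holds its "op" and its "data", one argument or row to a line. send_rows: Moves the arm, as the interface text tells. Its arguments: {"type":"object","properties":{"targets":{"type":"array"}},"required":["targets"]}

```bash
mkdir -p pics; ls
cat > h.py <<'E'
import numpy as np,cv2,json
from bench import arm
from scipy.spatial.transform import Rotation as R
def snap(c,name=None):
    m=arm.camera_model(c); im,d=arm.get_image(c)
    np.savez('last_%s.npz'%c,im=im,d=d,T=np.array(m['cam_to_world']),k=[m['fx'],m['fy'],m['cx'],m['cy']])
    if name: cv2.imwrite('pics/%s.png'%name,im[:,:,::-1])
    return im,d,cloud(d,m['fx'],m['fy'],m['cx'],m['cy'],np.array(m['cam_to_world']))
def cloud(d,fx,fy,cx,cy,T):
    v,u=np.mgrid[:d.shape[0],:d.shape[1]]
    P=np.stack([(u-cx)/fx*d,(v-cy)/fy*d,d,np.ones_like(d)],-1)@T.T
    P=P[...,:3]; P[d==0]=np.nan
    return P
def load(c):
    z=np.load('last_%s.npz'%c); return z['im'],z['d'],cloud(z['d'],*z['k'],z['T'])
E
python3 - <<'E'
from h import *
print(arm.read_state())
a=snap('scene','scene0');b=snap('side','side0')
for c in ('scene','side'):
  print(c,np.round(np.array(arm.camera_model(c)['cam_to_world']),2).tolist())
  for t in ('column_a','board','holder','rest','chisel_0','stone','wax','mallet'):
    print(c,t,[(np.round(x['rect']).tolist(),round(x['score'],2)) for x in arm.boxes_of(c,t)])
E
```

```text
pics
{'clock': 0.0, 'joints': array([ 2.58594915e-01,  3.85543326e-01,  6.64765759e-03, -5.16101705e-04,
       -1.19401635e+00, -2.58601455e-01]), 'joint_vel': array([-0.00016518,  0.00012555, -0.00190633,  0.00124023,  0.00154333,
        0.00052462]), 'joint_efforts': array([-9.55001960e-04, -3.92286408e+01,  1.88399577e+01,  4.18616563e+00,
       -4.72148502e-03,  8.27910434e-07]), 'position': array([6.24417064e+02, 2.10411430e-02, 2.30235586e+02]), 'ee_rot': array([-0.70703673,  0.70717599,  0.00073918, -0.00079384]), 'contact_force': array([-0.24128541, -0.14537975, -0.3023301 ]), 'wrist_torque': array([ 0.04172447, -0.01076454, -0.01642256]), 'grasp_force': 0.0, 'gripper_width': 85.42399677144405}
scene [[-0.24, 0.71, -0.66, 1237.02], [0.97, 0.18, -0.16, 171.79], [0.0, -0.68, -0.74, 804.76], [0.0, 0.0, 0.0, 1.0]]
scene column_a [([247.0, 187.0, 65.0, 30.0], 0.84)]
scene board [([219.0, 162.0, 114.0, 112.0], 0.86)]
scene holder [([112.0, 110.0, 76.0, 112.0], 0.57), ([199.0, 265.0, 84.0, 50.0], 0.2)]
scene rest [([355.0, 183.0, 147.0, 92.0], 0.93)]
scene chisel_0 [([140.0, 101.
[... 334 characters left out ...]
2.88], [-0.02, -0.82, -0.57, 725.41], [0.0, 0.0, 0.0, 1.0]]
side column_a [([244.0, 203.0, 48.0, 39.0], 0.94)]
side board [([198.0, 186.0, 137.0, 93.0], 0.65), ([166.0, 140.0, 91.0, 76.0], 0.4)]
side holder [([286.0, 250.0, 111.0, 104.0], 0.97), ([366.0, 218.0, 18.0, 43.0], 0.72)]
side rest [([168.0, 138.0, 89.0, 76.0], 0.93), ([318.0, 244.0, 17.0, 46.0], 0.38)]
side chisel_0 [([351.0, 222.0, 16.0, 51.0], 0.98), ([318.0, 246.0, 19.0, 44.0], 0.94), ([367.0, 219.0, 17.0, 43.0], 0.8)]
side stone [([310.0, 184.0, 55.0, 42.0], 0.8), ([319.0, 246.0, 18.0, 43.0], 0.16)]
side wax [([363.0, 214.0, 11.0, 16.0], 0.56)]
side mallet [([259.0, 149.0, 58.0, 39.0], 0.82), ([359.0, 219.0, 13.0, 17.0], 0.22)]
```

Run:
```python
from h import *
a=load('scene')[0];b=load('side')[0]
A=cv2.resize(a[90:350,100:510],(800,507),interpolation=cv2.INTER_CUBIC)
B=cv2.resize(b[130:370,150:430],(700,600),interpolation=cv2.INTER_CUBIC)
cv2.imwrite('pics/s1.png',A[:,:,::-1]);cv2.imwrite('pics/s2.png',B[:,:,::-1])
```

```text
(no output)
```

View pics/s1.png

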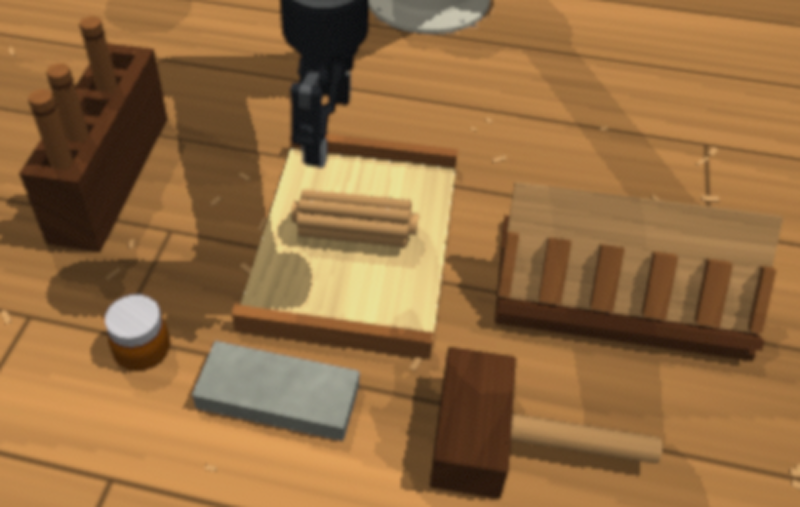

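View pics/s2.png

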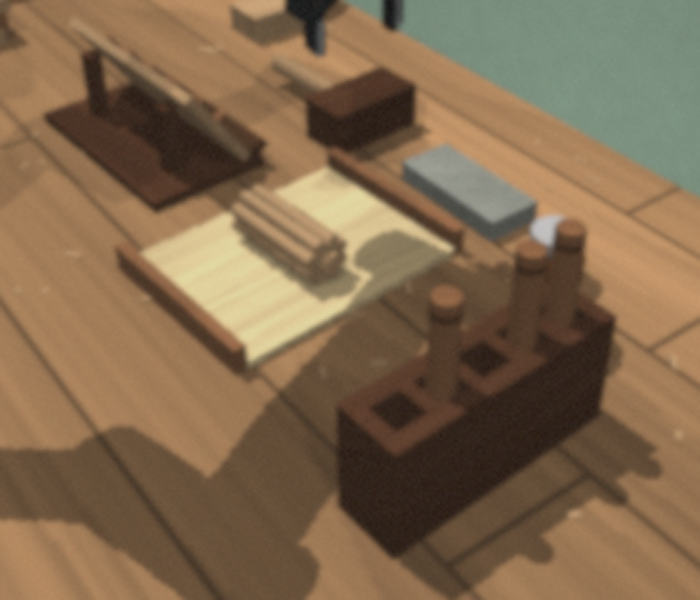

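The bench has three chisels in the holder (wells 2, 4 and 5 counting away from the robot) and the column lies on the board. The slot shows in neither view, so it faces low. Next I measure the geometry.

Run:
```python
from h import *
def rect(p):
    (c,s,a)=cv2.minAreaRect(p.astype(np.float32)); return np.round(c,1),np.round(s,1),round(a,1)
for cam,bx in (('scene',dict(hold=(105,95,90,140),board=(205,150,140,130),rest=(345,175,165,105),col=(240,180,80,45))),('side',dict(hold=(270,215,130,145),board=(190,180,150,105),rest=(160,132,105,85),col=(238,198,60,50)))):
    im,d,P=load(cam)
    g=lambda b:P[b[1]:b[1]+b[3],b[0]:b[0]+b[2]].reshape(-1,3)
    p=g(bx['hold']); t=p[(p[:,2]>114)&(p[:,2]<126)&(p[:,1]<-100)]; print(cam,'holder top',rect(t[:,:2]),len(t),np.median(t[:,2]))
    t=p[(p[:,2]>200)&(p[:,2]<216)&(p[:,1]<-100)]
    if len(t):
        from scipy.cluster.hierarchy import fcluster,linkage
        l=fcluster(linkage(t[:,:2]),12,'distance')
        for i in set(l): print(' butt',t[l==i].mean(0).round(1),(l==i).sum())
    p=g(bx['board']);t=p[(p[:,2]>7)&(p[:,2]<13.5)];print(cam,'board',rect(t[:,:2]),len(t))
    t=p[(p[:,2]>28)&(p[:,2]<36)];print('cleat-z x range',len(t))
    p=g(bx['col']);t=p[(p[:,2]>30)&(p[:,2]<80)];print(cam,'col',rect(t[:,:2]),len(t),np.percentile(t[:,2],[50,95,99]).round(1))
    p=g(bx['rest']);t=p[(p[:,2]>40)&(p[:,2]<128)]
    # ransac plane
    rng=np.random.default_rng(0);best=None
    for _ in range(500):
        q=t[rng.choice(len(t),3,replace=False)];n=np.cross(q[1]-q[0],q[2]-q[0]);
        if np.linalg.norm(n)<1:continue
        n/=np.linalg.norm(n);m=abs((t-q[0])@n)<3
        if best is None or m.sum()>best.sum():best=m
    s=t[best];c=s.mean(0);n=np.linalg.svd(s-c,full_matrices=False)[2][2];n*=np.sign(n[2])
    print(cam,'plane',best.sum(),c.round(1),n.round(3),'slope',np.degrees(np.arccos(n[2])).round(1),'yaw',np.degrees(np.arctan2(n[1],n[0])).round(1))
    t=p[(p[:,2]>5)];print(' rest rect',rect(t[:,:2]),len(t)); t=p[(p[:,2]>123)];print(' top edge',rect(t[:,:2]),len(t))
```

```text
scene holder top (array([ 511.8, -326.8]), array([254.1,  72.6]), 2.8) 1422 119.72850970829614
 butt [ 470.3 -326.5  208. ] 90
 butt [ 607.2 -319.5  207.5] 126
 butt [ 561.6 -321.6  208. ] 108
scene board (array([549.1,   7.2]), array([301.9, 220.2]), 4.1) 6123
cleat-z x range 1375
scene col (array([542.1,   6.7]), array([ 58.4, 149.4]), 4.6) 1426 [55.2 66.6 67.6]
scene plane 4790 [550.  326.3  91.3] [0.816 0.049 0.576] slope 54.8 yaw 3.5
 rest rect (array([533.3, 283.8]), array([292.3, 343.6]), 22.9) 10287
 top edge (array([522.9, 322.6]), array([ 18.4, 279.8]), 3.5) 680
side holder top (array([ 513. , -326.5]), array([252.3,  73.7]), 2.3) 2257 120.86934459263216
 butt [ 464.  -331.1  208.6] 148
 butt [ 600.8 -324.   208.4] 126
 butt [ 555.3 -326.3  208.7] 131
side board (array([588.8,  85.4]), array([502.2, 396.7]), 69.3) 4686
cleat-z x range 1209
side col (array([603.3,   6.4]), array([186.1, 144.1]), 3.7) 959 [55.9 68.1 69.5]
side plane 327 [540.5 294.2  93.4] [0.823 0.054 0.565] slope 55.6 yaw 3.8
 rest rect (array([562.2, 406.4]), array([711.9, 409.6]), 57.3) 3742
 top edge (array([527.5, 236.9]), array([ 16.8, 457.2]), 4.2) 236
```

Run:
```python
from h import *
w=snap('wrist','w0')
m=arm.camera_model('wrist');print(np.round(np.array(m['cam_to_world']),2).tolist(),m['fx'])
for t in ('column_a','chisel_0','rest'): print(t,[(np.round(x['rect']).tolist(),round(x['score'],2)) for x in arm.boxes_of('wrist',t)])
a=load('scene')[0];b=load('side')[0]
A=cv2.resize(a[175:230,235:325],None,fx=5,fy=5,interpolation=cv2.INTER_CUBIC)
B=cv2.resize(b[195:250,235:300],None,fx=5,fy=5,interpolation=cv2.INTER_CUBIC)
C=np.zeros((695,775,3),np.uint8);C[:275,:450]=A;C[:275,450:775]=B;C[275:,:560]=w[0];
cv2.imwrite('pics/w0.png',cv2.resize(C,(669,600))[:,:,::-1])
```

```text
[[-1.0, 0.0, -0.0, 625.35], [0.0, 0.96, 0.28, -71.11], [0.0, 0.28, -0.96, 373.18], [0.0, 0.0, 0.0, 1.0]] 325.1987753970947
column_a [([326.0, 119.0, 62.0, 144.0], 0.78)]
chisel_0 []
rest [([271.0, 313.0, 118.0, 67.0], 0.82)]
```

View pics/w0.png

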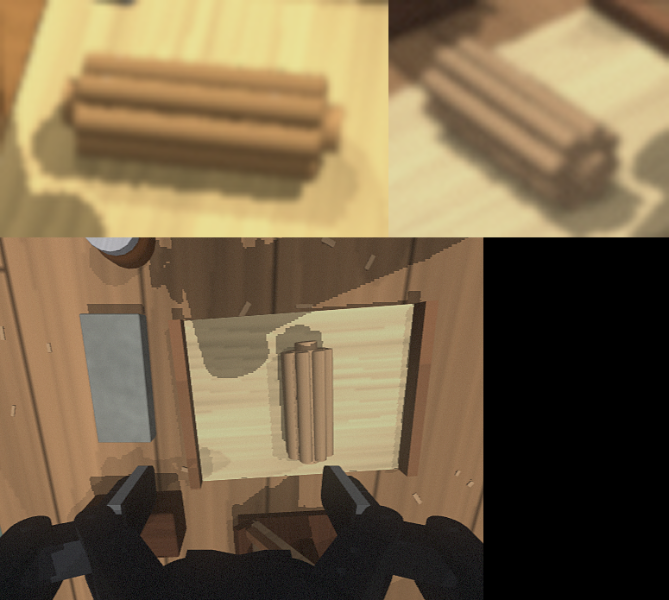

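The wrist view shows the column with no dark slot on its top, so the slot is underneath. I'll do the chisels first: turn the tool by +93° and go above the farthest chisel at about (604, -322).

>>> {"op": "send_rows", "data": {
  "targets": [
    {"gripper": -1,"z": -0.6,"az": -7.15},
    {"gripper": -1,"z": -0.6,"az": -7.15},
    {"gripper": -1,"z": -0.6,"az": -7.15},
    {"gripper": -1,"z": -0.6,"az": -7.15},
    {"gripper": -1,"z": -0.6,"az": -7.15}
  ]
}}

```text
$.targets[0]: bad value
```

>>> {"op": "send_rows", "data": {
  "targets": [
    {"gripper": -1,"az": -7.15},
    {"gripper": -1,"az": -7.15},
    {"gripper": -1,"az": -7.15},
    {"gripper": -1,"az": -7.15},
    {"gripper": -1,"az": -7.15}
  ]
}}

```text
$.targets[0]: bad value
```

>>> {"op": "send_rows", "data": {
  "targets": [
    {"gripper": -1,"az": -7.15},
    {"gripper": -1,"az": -7.15},
    {"gripper": -1,"az": -7.15},
    {"gripper": -1},
    {"gripper": -1}
  ]
}}

```text
$.targets[0]: bad value
```

>>> {"op": "send_rows", "data": {
  "targets": [
    {"gripper": -1,"y": 4,"x": -0.46},
    {"gripper": -1,"y": 4,"x": -0.46},
    {"gripper": -1,"y": 4,"x": -0.46},
    {"gripper": -1,"y": 4,"x": -0.46},
    {"gripper": -1,"y": 4,"x": -0.46}
  ]
}}

```text
$.targets[0]: bad value
```

>>> {"op": "send_rows", "data": {
  "targets": [
    {"gripper": -1,"y": 4,"x": -0.46},
    {"gripper": -1,"y": 4,"x": -0.46},
    {"gripper": -1,"y": 4,"x": -0.46},
    {"gripper": -1},
    {"gripper": -1}
  ]
}}

```text
$.targets[0]: bad value
```

The rows were refused; probably every key is needed. I'll test that with one call.

>>> {"op": "send_rows", "data": {
  "targets": [
    {"gripper": -1,"x": 0,"y": 0,"z": -0.6,"ax": 0,"ay": 0,"az": -7.15},
    {"gripper": -1,"x": 0,"y": 0,"z": -0.6,"ax": 0,"ay": 0,"az": -7.15},
    {"gripper": -1,"x": 0,"y": 0,"z": -0.6,"ax": 0,"ay": 0,"az": -7.15},
    {"gripper": -1,"x": 0,"y": 0,"z": -0.6,"ax": 0,"ay": 0,"az": -7.15},
    {"gripper": -1,"x": 0,"y": 0,"z": -0.6,"ax": 0,"ay": 0,"az": -7.15}
  ]
}}

```text
clock: 1.52
position: [625.0, 0.0, 261.6]
ee_rot: [0.891, -0.453, -0.0, 0.0]
contact_force: [1.0, 0.2, -0.5]
gripper_width: 85.8
grasp_force: 0.0
```

>>> {"op": "send_rows", "data": {
  "targets": [
    {"gripper": -1,"x": 0,"y": 0,"z": 0,"ax": 0,"ay": 0,"az": -7.15},
    {"gripper": -1,"x": 0,"y": 0,"z": 0,"ax": 0,"ay": 0,"az": -7.15},
    {"gripper": -1,"x": 0,"y": 0,"z": 0,"ax": 0,"ay": 0,"az": -7.15},
    {"gripper": -1,"x": 0,"y": 0,"z": 0,"ax": 0,"ay": 0,"az": -7.15},
    {"gripper": -1,"x": 0,"y": 0,"z": 0,"ax": 0,"ay": 0,"az": -7.15}
  ]
}}

```text
clock: 1.93
position: [625.0, 0.0, 261.3]
ee_rot: [0.987, -0.158, 0.0, -0.0]
contact_force: [0.3, -0.2, -0.8]
gripper_width: 85.6
grasp_force: 0.0
```

>>> {"op": "send_rows", "data": {
  "targets": [
    {"gripper": -1,"x": 0,"y": 0,"z": 0,"ax": 0,"ay": 0,"az": -7.15},
    {"gripper": -1,"x": 0,"y": 0,"z": 0,"ax": 0,"ay": 0,"az": -7.15},
    {"gripper": -1,"x": 0,"y": 0,"z": 0,"ax": 0,"ay": 0,"az": -7.15},
    {"gripper": -1,"x": 0,"y": 0,"z": 0,"ax": 0,"ay": 0,"az": 0}
  ]
}}

```text
clock: 2.27
position: [625.0, 0.0, 261.3]
ee_rot: [1.0, 0.027, -0.0, 0.0]
contact_force: [-0.4, 0.2, -0.7]
gripper_width: 85.6
grasp_force: 0.0
```

>>> {"op": "send_rows", "data": {
  "targets": [
    {"gripper": -1,"x": -0.46,"y": 4,"z": 0,"ax": 0,"ay": 0,"az": 0},
    {"gripper": -1,"x": -0.46,"y": 4,"z": 0,"ax": 0,"ay": 0,"az": 0},
    {"gripper": -1,"x": -0.46,"y": 4,"z": 0,"ax": 0,"ay": 0,"az": 0},
    {"gripper": -1,"x": -0.46,"y": 4,"z": 0,"ax": 0,"ay": 0,"az": 0},
    {"gripper": -1,"x": -0.46,"y": 4,"z": 0,"ax": 0,"ay": 0,"az": 0}
  ]
}}

```text
clock: 2.68
position: [612.0, -202.5, 261.5]
ee_rot: [1.0, 0.024, 0.0, 0.0]
contact_force: [0.5, -0.2, 0.9]
gripper_width: 85.1
grasp_force: 0.0
```

>>> {"op": "send_rows", "data": {
  "targets": [
    {"gripper": -1,"x": -0.46,"y": 4,"z": 0,"ax": 0,"ay": 0,"az": 0},
    {"gripper": -1,"x": -0.46,"y": 4,"z": 0,"ax": 0,"ay": 0,"az": 0},
    {"gripper": -1,"x": -0.46,"y": 4,"z": 0,"ax": 0,"ay": 0,"az": 0},
    {"gripper": -1,"x": 0,"y": 0,"z": 0,"ax": 0,"ay": 0,"az": 0},
    {"gripper": -1,"x": 0,"y": 0,"z": 0,"ax": 0,"ay": 0,"az": 0}
  ]
}}

```text
clock: 3.1
position: [603.9, -323.7, 260.4]
ee_rot: [1.0, 0.022, -0.001, -0.0]
contact_force: [-0.2, 0.7, 0.1]
gripper_width: 85.5
grasp_force: 0.0
```

Run:
```python
from h import *
s=arm.read_state();print(s['clock'],s['position'].round(1),s['joints'].round(2),R.from_quat(s['ee_rot']).as_matrix().round(3).tolist())
im,d,P=snap('wrist','w1')
t=P.reshape(-1,3);v=np.isfinite(t[:,0])
q=t[v&(t[:,2]>203)&(t[:,2]<216)&(t[:,1]<-250)&(abs(t[:,0]-540)<110)]
from scipy.cluster.hierarchy import fcluster,linkage
q=q[::max(1,len(q)//1500)]
l=fcluster(linkage(q[:,:2]),8,'distance')
for i in set(l):
  if (l==i).sum()>8: print(q[l==i].mean(0).round(1),np.ptp(q[l==i],0).round(1))
```

```text
3.1 [ 603.9 -323.7  260.4] [-0.26  0.47  0.22 -0.   -1.32  1.87] [[0.999, 0.045, -0.001], [0.045, -0.999, 0.0], [-0.001, -0.0, -1.0]]
[ 605.4 -321.3  208.8] [25.3 25.6  8.3]
[ 560.1 -323.5  208.8] [25.4 25.4  8.5]
```

View pics/w1.png

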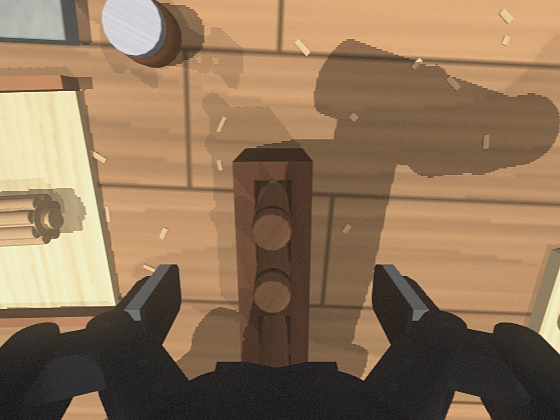

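The wrist picture shows two butts in line between the open fingers, at about (272,228) and (272,292). In world that is (605.4,-321.3) and (560.1,-323.5), which matches the wells. I go down, grip and lift.

>>> {"op": "send_rows", "data": {
  "targets": [
    {"gripper": -1,"x": 0.15,"y": -0.24,"z": 3.6,"ax": 0,"ay": 0,"az": 0},
    {"gripper": -1,"x": 0,"y": 0,"z": 3.7,"ax": 0,"ay": 0,"az": 0},
    {"gripper": -1,"x": 0,"y": 0,"z": 3.6,"ax": 0,"ay": 0,"az": 0},
    {"gripper": -1,"x": 0,"y": 0,"z": 0,"ax": 0,"ay": 0,"az": 0},
    {"gripper": 1,"x": 0,"y": 0,"z": 0,"ax": 0,"ay": 0,"az": 0}
  ]
}}

```text
clock: 3.57
position: [605.6, -317.5, 151.1]
ee_rot: [1.0, 0.026, -0.002, -0.0]
contact_force: [-0.2, -0.4, 1.1]
gripper_width: 75.4
grasp_force: 0.0
```

>>> {"op": "send_rows", "data": {
  "targets": [
    {"gripper": 1,"x": 0,"y": 0,"z": 0,"ax": 0,"ay": 0,"az": 0},
    {"gripper": 1,"x": 0,"y": 0,"z": 0,"ax": 0,"ay": 0,"az": 0},
    {"gripper": 1,"x": 0,"y": 0,"z": 0,"ax": 0,"ay": 0,"az": 0},
    {"gripper": 1,"x": 0,"y": 0,"z": 0,"ax": 0,"ay": 0,"az": 0},
    {"gripper": 1,"x": 0,"y": 0,"z": 0,"ax": 0,"ay": 0,"az": 0}
  ]
}}

```text
clock: 3.98
position: [607.1, -319.6, 154.9]
ee_rot: [1.0, 0.026, 0.002, 0.001]
contact_force: [-0.2, -0.5, 4.5]
gripper_width: 24.9
grasp_force: 59.0
```

>>> {"op": "send_rows", "data": {
  "targets": [
    {"gripper": 1,"x": 0,"y": 0,"z": 0,"ax": 0,"ay": 0,"az": 0},
    {"gripper": 1,"x": 0,"y": 0,"z": 0,"ax": 0,"ay": 0,"az": 0},
    {"gripper": 1,"x": 0,"y": 0,"z": 0,"ax": 0,"ay": 0,"az": 0},
    {"gripper": 1,"x": 0,"y": 0,"z": 0,"ax": 0,"ay": 0,"az": 0},
    {"gripper": 1,"x": 0,"y": 0,"z": 0,"ax": 0,"ay": 0,"az": 0}
  ]
}}

```text
clock: 4.4
position: [607.2, -319.6, 154.8]
ee_rot: [1.0, 0.026, 0.002, 0.001]
contact_force: [0.1, 0.8, 6.4]
gripper_width: 24.7
grasp_force: 59.1
```

Gripped, with the blade end about 145 mm below the TCP. I lift it and carry it over to the farthest slot.

>>> {"op": "send_rows", "data": {
  "targets": [
    {"gripper": 1,"x": 0,"y": 0,"z": -3,"ax": 0,"ay": 0,"az": 0},
    {"gripper": 1,"x": 0,"y": 0,"z": -3.5,"ax": 0,"ay": 0,"az": 0},
    {"gripper": 1,"x": 0,"y": 0,"z": -3.5,"ax": 0,"ay": 0,"az": 0},
    {"gripper": 1,"x": 0,"y": 0,"z": -3.5,"ax": 0,"ay": 0,"az": 0},
    {"gripper": 1,"x": 0,"y": 0,"z": 0,"ax": 0,"ay": 0,"az": 0}
  ]
}}

```text
clock: 4.82
position: [608.5, -320.7, 296.6]
ee_rot: [1.0, 0.026, 0.007, 0.004]
contact_force: [0.6, -0.0, 1.4]
gripper_width: 24.7
grasp_force: 60.2
```

>>> {"op": "send_rows", "data": {
  "targets": [
    {"gripper": 1,"x": -0.1,"y": -2,"z": 0,"ax": 0,"ay": 0,"az": 0},
    {"gripper": 1,"x": -0.26,"y": -4,"z": 0,"ax": 0,"ay": 0,"az": 0},
    {"gripper": 1,"x": -0.26,"y": -4,"z": 0,"ax": 0,"ay": 0,"az": 0},
    {"gripper": 1,"x": -0.26,"y": -4,"z": 0,"ax": 0,"ay": 0,"az": 0},
    {"gripper": 1,"x": -0.26,"y": -4,"z": 0,"ax": 0,"ay": 0,"az": 0}
  ]
}}

```text
clock: 5.23
position: [584.4, -138.2, 286.4]
ee_rot: [1.0, 0.025, -0.001, -0.0]
contact_force: [0.6, 1.2, -1.5]
gripper_width: 24.5
grasp_force: 60.1
```

>>> {"op": "send_rows", "data": {
  "targets": [
    {"gripper": 1,"x": -0.26,"y": -4,"z": 0,"ax": 0,"ay": 0,"az": 0},
    {"gripper": 1,"x": -0.26,"y": -4,"z": 0,"ax": 0,"ay": 0,"az": 0},
    {"gripper": 1,"x": -0.26,"y": -4,"z": 0,"ax": 0,"ay": 0,"az": 0},
    {"gripper": 1,"x": -0.26,"y": -4,"z": 0,"ax": 0,"ay": 0,"az": 0},
    {"gripper": 1,"x": -0.26,"y": -4,"z": 0,"ax": 0,"ay": 0,"az": 0}
  ]
}}

```text
clock: 5.65
position: [561.0, 61.1, 286.8]
ee_rot: [1.0, 0.026, -0.001, -0.0]
contact_force: [-0.0, -0.3, -1.3]
gripper_width: 24.5
grasp_force: 60.1
```

>>> {"op": "send_rows", "data": {
  "targets": [
    {"gripper": 1,"x": -0.26,"y": -4,"z": 0,"ax": 0,"ay": 0,"az": 0},
    {"gripper": 1,"x": -0.26,"y": -4,"z": 0,"ax": 0,"ay": 0,"az": 0},
    {"gripper": 1,"x": -0.26,"y": -4,"z": 0,"ax": 0,"ay": 0,"az": 0},
    {"gripper": 1,"x": -0.26,"y": -4,"z": 0,"ax": 0,"ay": 0,"az": 0},
    {"gripper": 1,"x": -0.26,"y": -4,"z": 0,"ax": 0,"ay": 0,"az": 0}
  ]
}}

```text
clock: 6.07
position: [537.8, 260.1, 286.8]
ee_rot: [1.0, 0.026, -0.001, 0.0]
contact_force: [0.3, 0.5, -1.0]
gripper_width: 24.7
grasp_force: 60.1
```

>>> {"op": "send_rows", "data": {
  "targets": [
    {"gripper": 1,"x": -0.26,"y": -4,"z": 0,"ax": 0,"ay": 0,"az": 0},
    {"gripper": 1,"x": -0.26,"y": -4,"z": 0,"ax": 0,"ay": 0,"az": 0},
    {"gripper": 1,"x": -0.26,"y": -4,"z": 0,"ax": 0,"ay": 0,"az": 0},
    {"gripper": 1,"x": -0.26,"y": -4,"z": 0,"ax": 0,"ay": 0,"az": 0},
    {"gripper": 1,"x": 0,"y": -1.8,"z": 0,"ax": 0,"ay": 0,"az": 0}
  ]
}}

```text
clock: 6.48
position: [517.6, 439.8, 285.4]
ee_rot: [1.0, 0.027, -0.001, -0.0]
contact_force: [0.5, 0.6, -1.9]
gripper_width: 24.7
grasp_force: 60.1
```

>>> {"op": "send_rows", "data": {
  "targets": [
    {"gripper": 1,"x": 0,"y": 0,"z": 0,"ax": 0,"ay": 7.15,"az": 0},
    {"gripper": 1,"x": 0,"y": 0,"z": 0,"ax": 0,"ay": 7.15,"az": 0},
    {"gripper": 1,"x": 0,"y": 0,"z": 0,"ax": 0,"ay": 7.15,"az": 0},
    {"gripper": 1,"x": 0,"y": 0,"z": 0,"ax": 0,"ay": 7.15,"az": 0},
    {"gripper": 1,"x": 0,"y": 0,"z": 0,"ax": 0,"ay": 0,"az": 0}
  ]
}}

```text
clock: 6.9
position: [514.0, 427.4, 277.9]
ee_rot: [0.971, 0.028, 0.237, 0.004]
contact_force: [-0.8, -4.6, -5.7]
gripper_width: 24.8
grasp_force: 60.0
```

```bash
cat >> h.py <<'E'
O=np.array([536.4,323.4,0]);yw=np.radians(3.5)
RR=np.array([[np.cos(yw),-np.sin(yw),0],[np.sin(yw),np.cos(yw),0],[0,0,1.]])
def st():
    s=arm.read_state();M=R.from_quat(s['ee_rot']).as_matrix();return s,s['position'],M
def todo(tgt):
    "shift in cm along tool axes to reach world tgt"
    s,p,M=st();print('clk',round(s['clock'],1),'p',p.round(1),'z',M[:,2].round(3),'y',M[:,1].round(3),'w',s['gripper_width'].round(1),'shift cm',((tgt-p)@M/10).round(2),'world',(tgt-p).round(1))
E
python3 - <<'E'
from h import *
todo(np.array([519.3,434.6,164]))
im,d,P=snap('wrist','w2')
im,d,P=snap('scene')
A=cv2.resize(im[110:290,330:520],None,fx=3,fy=3,interpolation=cv2.INTER_CUBIC);cv2.imwrite('pics/s3.png',A[:,:,::-1])
# chisel points
t=P[80:300,330:520].reshape(-1,3);q=(t-O)@RR
print('high pts',np.nanmax(t[:,2]))
# points above plane
n=np.array([np.sin(np.radians(55)),0,np.cos(np.radians(55))]);h=(q-np.array([60,0,25]))@n
m=(h>30)&(q[:,2]>40)&(q[:,2]<280)&(abs(q[:,1]-112)<30)&(q[:,0]<200)
for lo in range(100,290,20):
  k=m&(q[:,2]>lo)&(q[:,2]<lo+20)
  if k.sum()>5: print(lo,k.sum(),q[k].mean(0).round(1))
E
```

```text
Traceback (most recent call last):
  File "h.py", line 22, in todo
    s,p,M=st();print('clk',round(s['clock'],1),'p',p.round(1),'z',M[:,2].round(3),'y',M[:,1].round(3),'w',s['gripper_width'].round(1),'shift cm',((tgt-p)@M/10).round(2),'world',(tgt-p).round(1))
                                                                                                          ^^^^^^^^^^^^^^^^^^^^^^^^
AttributeError: 'float' object has no attribute 'round'
```

```bash
sed -i "s/s\['gripper_width'\].round(1)/round(float(s['gripper_width']),1)/" h.py
python3 - <<'E'
from h import *
todo(np.array([519.3,434.6,164]));print(st()[0]['contact_force'])
im,d,P=snap('scene')
todo(np.array([519.3,434.6,164]));print(st()[0]['contact_force'])
A=cv2.resize(im[80:290,330:520],None,fx=2.8,fy=2.8,interpolation=cv2.INTER_CUBIC);cv2.imwrite('pics/s3.png',A[:,:,::-1])
t=P[80:300,330:520].reshape(-1,3);q=(t-O)@RR
n=np.array([np.sin(np.radians(55)),0,np.cos(np.radians(55))]);h=(q-np.array([60,0,25]))@n
m=(h>30)&(q[:,2]>40)&(q[:,2]<280)&(abs(q[:,1]-112)<30)&(q[:,0]<200)
for lo in range(100,290,20):
  k=m&(q[:,2]>lo)&(q[:,2]<lo+20)
  if k.sum()>5: print(lo,k.sum(),q[k].mean(0).round(1))
E
```

```text
clk 6.9 p [514.  427.4 277.9] z [ 0.461  0.006 -0.887] y [ 0.052 -0.998  0.02 ] w 24.8 shift cm [-4.74 -0.92 10.35] world [   5.3    7.2 -113.9]
[-0.84739113 -4.57582132 -5.70849926]
clk 7.0 p [516.2 430.  281.2] z [ 0.461  0.011 -0.887] y [ 0.05  -0.999  0.013] w 24.6 shift cm [-5.11 -0.6  10.55] world [   3.1    4.6 -117.2]
[-0.0967647   0.45166063 -1.5910986 ]
140 41 [ 44.6  98.1 153.3]
160 80 [ 39.6  98.8 169.5]
180 84 [ 29.5  99.5 189.5]
200 89 [ 18.6 100.  209.9]
220 94 [ 11.2 100.  231.3]
240 181 [  3.   99.3 250.1]
260 192 [ -7.  100.  270.1]
```

View pics/s3.png

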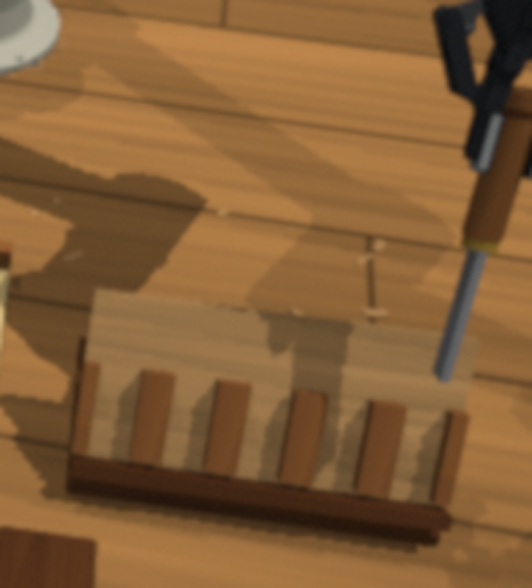

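The scene picture shows the chisel held tilted over the rest with the blade end at about (440,375), just above slot 5, the rightmost. I go down part way and let it settle.

>>> {"op": "send_rows", "data": {
  "targets": [
    {"gripper": 1,"x": -1.72,"y": -0.1,"z": 3.45,"ax": 0,"ay": 0,"az": 0},
    {"gripper": 1,"x": -1.72,"y": -0.1,"z": 3.45,"ax": 0,"ay": 0,"az": 0},
    {"gripper": 1,"x": 0,"y": 0,"z": 0,"ax": 0,"ay": 0,"az": 0},
    {"gripper": 1,"x": 0,"y": 0,"z": 0,"ax": 0,"ay": 0,"az": 0},
    {"gripper": 1,"x": 0,"y": 0,"z": 0,"ax": 0,"ay": 0,"az": 0}
  ]
}}

```text
clock: 7.37
position: [523.7, 438.8, 213.5]
ee_rot: [0.97, 0.023, 0.242, -0.007]
contact_force: [-0.2, 0.1, -1.0]
gripper_width: 24.7
grasp_force: 60.1
```

Run:
```python
from h import *
todo(np.array([519.3,435.6,164]))
im,d,P=snap('wrist','w2')
t=P.reshape(-1,3);q=(t-O)@RR
# ribs: points 14mm above plane, in wrist view
n=np.array([np.sin(np.radians(55)),0,np.cos(np.radians(55))]);up=np.array([-np.cos(np.radians(55)),0,np.sin(np.radians(55))])
h=(q-[60,0,25])@n;s=(q-[60,0,25])@up
k=(h>9)&(h<18)&(s>30)&(s<70)&(abs(q[:,1])<150)
c,b=np.histogram(q[k,1],np.arange(-150,151,4));print([(int(a),int(x)) for a,x in zip(b,c) if x>3])
k=(abs(h)<4)&(s>85)&(s<120)&(abs(q[:,1])<150);print('plane h',np.median(h[k]),k.sum())
```

```text
clk 7.4 p [523.7 438.8 213.5] z [ 0.469  0.025 -0.883] y [ 0.049 -0.999 -0.003] w 24.7 shift cm [-2.73  0.31  4.16] world [ -4.4  -3.2 -49.5]
[(-142, 10), (-138, 65), (-134, 77), (-130, 258), (-126, 16), (-98, 17), (-94, 73), (-90, 80), (-86, 78), (-82, 80), (-78, 76), (-74, 223), (-70, 8), (-42, 14), (-38, 79), (-34, 81), (-30, 75), (-26, 77), (-22, 73), (-18, 184), (14, 16), (18, 81), (22, 79), (26, 72), (30, 83), (34, 83), (38, 126), (70, 15), (74, 79), (78, 77), (82, 79), (86, 76), (90, 80), (94, 83), (126, 30), (130, 80), (134, 78), (138, 60)]
plane h 1.0552624336708716 5564
```

View pics/w2.png

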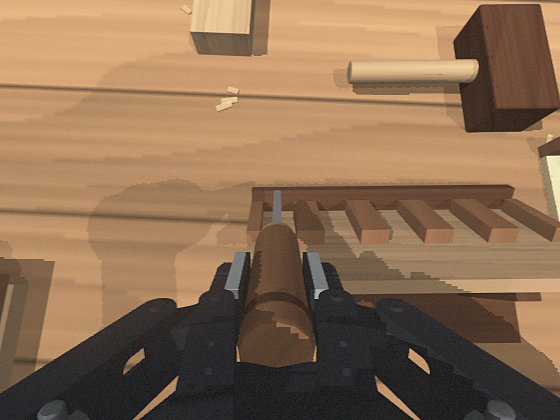

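The wrist view shows the blade, (277,205), aligned with the leftmost slot. The ribs measured here confirm the rest frame. I go down the rest of the way.

>>> {"op": "send_rows", "data": {
  "targets": [
    {"gripper": 1,"x": -0.9,"y": 0.32,"z": 1.3,"ax": 0,"ay": 0,"az": 0},
    {"gripper": 1,"x": -0.9,"y": 0,"z": 1.3,"ax": 0,"ay": 0,"az": 0},
    {"gripper": 1,"x": -0.9,"y": 0,"z": 1.3,"ax": 0,"ay": 0,"az": 0},
    {"gripper": 1,"x": 0,"y": 0,"z": 0,"ax": 0,"ay": 0,"az": 0},
    {"gripper": 1,"x": 0,"y": 0,"z": 0,"ax": 0,"ay": 0,"az": 0}
  ]
}}

```text
clock: 7.83
position: [517.9, 434.7, 166.3]
ee_rot: [0.97, 0.024, 0.242, -0.007]
contact_force: [1.1, 1.1, -0.7]
gripper_width: 24.7
grasp_force: 60.2
```

Run:
```python
from h import *
todo(np.array([519.3,435.6,164]))
im,d,P=snap('side')
t=P[60:240,150:330].reshape(-1,3);q=(t-O)@RR
```

```text
clk 7.8 p [517.9 434.7 166.3] z [ 0.47   0.025 -0.883] y [ 0.049 -0.999 -0.002] w 24.7 shift cm [ 0.02 -0.08  0.27] world [ 1.4  0.9 -2.3]
```

>>> {"op": "send_rows", "data": {
  "targets": [
    {"gripper": 1,"x": -0.3,"y": 0,"z": 0.1,"ax": 0,"ay": 0,"az": 0},
    {"gripper": 1,"x": 0,"y": 0,"z": 0,"ax": 0,"ay": 0,"az": 0},
    {"gripper": 0.3,"x": 0,"y": 0,"z": 0,"ax": 0,"ay": 0,"az": 0},
    {"gripper": 0,"x": 0,"y": 0,"z": 0,"ax": 0,"ay": 0,"az": 0},
    {"gripper": -0.5,"x": 0,"y": 0,"z": 0,"ax": 0,"ay": 0,"az": 0}
  ]
}}

```text
clock: 8.3
position: [513.9, 432.9, 160.7]
ee_rot: [0.97, 0.024, 0.24, -0.005]
contact_force: [0.6, -0.5, -0.3]
gripper_width: 52.8
grasp_force: 0.0
```

>>> {"op": "send_rows", "data": {
  "targets": [
    {"gripper": -0.6,"x": 0,"y": 0,"z": 0,"ax": 0,"ay": 0,"az": 0},
    {"gripper": -0.6,"x": 0,"y": 0,"z": 0,"ax": 0,"ay": 0,"az": 0},
    {"gripper": -0.6,"x": 0,"y": 0,"z": 0,"ax": 0,"ay": 0,"az": 0},
    {"gripper": -0.6,"x": 0,"y": 0,"z": 0,"ax": 0,"ay": 0,"az": 0},
    {"gripper": -0.6,"x": 0,"y": 0,"z": 0,"ax": 0,"ay": 0,"az": 0}
  ]
}}

```text
clock: 8.72
position: [514.2, 433.2, 161.0]
ee_rot: [0.97, 0.024, 0.241, -0.005]
contact_force: [0.7, 0.9, 0.2]
gripper_width: 68.1
grasp_force: 0.0
```

>>> {"op": "send_rows", "data": {
  "targets": [
    {"gripper": -0.6,"x": 0,"y": 0,"z": -1.5,"ax": 0,"ay": 0,"az": 0},
    {"gripper": -0.6,"x": 0,"y": 0,"z": -3,"ax": 0,"ay": 0,"az": 0},
    {"gripper": -0.6,"x": 0,"y": 0,"z": -3,"ax": 0,"ay": 0,"az": 0},
    {"gripper": -0.6,"x": 0,"y": 0,"z": -3,"ax": 0,"ay": 0,"az": 0},
    {"gripper": -0.6,"x": 0,"y": 0,"z": -1,"ax": 0,"ay": 0,"az": 0}
  ]
}}

```text
clock: 9.13
position: [460.0, 432.6, 267.6]
ee_rot: [0.97, 0.024, 0.243, -0.009]
contact_force: [-0.4, 0.4, 1.4]
gripper_width: 68.2
grasp_force: 0.0
```

```bash
cat >> h.py <<'E'
def chk(yslot,cam='wrist',name=None):
    im,d,P=snap(cam,name);q=(P.reshape(-1,3)-O)@RR
    a=np.radians(55);n=np.array([np.sin(a),0,np.cos(a)]);up=np.array([-np.cos(a),0,np.sin(a)])
    h=(q-[60,0,25])@n;s=(q-[60,0,25])@up
    for lo,hi in ((5,30),(30,60),(60,90),(105,130),(130,160),(160,190),(190,215)):
        k=(s>lo)&(s<hi)&(h>3)&(h<60)&(abs(q[:,1]-yslot)<(15 if lo<100 else 25))
        if k.sum()>4: print(cam,lo,k.sum(),'y',q[k,1].mean().round(1),np.ptp(q[k,1]).round(0),'h',np.percentile(h[k],[5,50,95]).round(1))
E
python3 - <<'E'
from h import *
todo(np.array([519.3,435.6,164]))
chk(112,'wrist','w3');chk(112,'scene')
E
```

```text
clk 9.1 p [460.  432.6 267.6] z [ 0.47   0.028 -0.882] y [ 0.051 -0.999 -0.005] w 68.2 shift cm [ 0.36  0.06 11.94] world [  59.3    3.  -103.6]
wrist 5 26 y 109.7 16.0 h [11.1 23.4 23.8]
wrist 30 38 y 108.1 16.0 h [ 7.7 23.8 24.3]
wrist 60 51 y 108.3 16.0 h [ 6.9 24.5 25. ]
wrist 105 199 y 111.5 26.0 h [18.4 25.8 27.4]
wrist 130 319 y 111.8 26.0 h [19.3 26.4 27.9]
wrist 160 439 y 111.7 26.0 h [20.  27.1 28.8]
wrist 190 986 y 111.7 25.0 h [ 7.3 18.6 27.9]
scene 5 73 y 108.7 27.0 h [ 4.1 19.6 24.9]
scene 30 93 y 109.1 16.0 h [ 3.5 19.8 25.6]
scene 60 99 y 109.1 27.0 h [ 3.5 20.9 25.3]
scene 105 180 y 107.9 45.0 h [10.6 23.5 27.3]
scene 130 207 y 107.4 24.0 h [14.2 24.8 28.6]
scene 160 214 y 107.5 27.0 h [15.8 25.4 29.4]
scene 190 73 y 107.3 23.0 h [14.4 24.8 29.6]
```

View pics/w3.png

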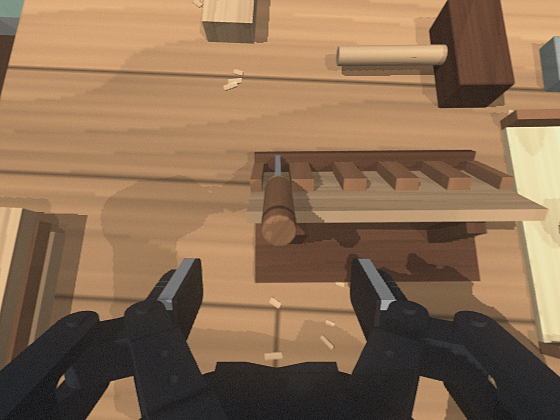

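The first chisel lies in its slot (butt at about (278,225), blade at (277,165)), leaning correctly. Now the second one.

>>> {"op": "send_rows", "data": {
  "targets": [
    {"gripper": -1,"x": 0,"y": 0,"z": 0,"ax": 0,"ay": -7.15,"az": 0},
    {"gripper": -1,"x": 0,"y": 0,"z": 0,"ax": 0,"ay": -7.15,"az": 0},
    {"gripper": -1,"x": 0,"y": 0,"z": 0,"ax": 0,"ay": -7.15,"az": 0},
    {"gripper": -1,"x": 0,"y": 0,"z": 0,"ax": 0,"ay": -7.15,"az": 0},
    {"gripper": -1,"x": 0,"y": 0,"z": 0,"ax": 0,"ay": 0,"az": 0}
  ]
}}

```text
clock: 9.65
position: [465.5, 430.7, 261.2]
ee_rot: [1.0, 0.02, 0.003, 0.001]
contact_force: [1.9, -0.1, 0.9]
gripper_width: 85.5
grasp_force: 0.0
```

>>> {"op": "send_rows", "data": {
  "targets": [
    {"gripper": -1,"x": 0.32,"y": 4,"z": 0,"ax": 0,"ay": 0,"az": 0},
    {"gripper": -1,"x": 0.32,"y": 4,"z": 0,"ax": 0,"ay": 0,"az": 0},
    {"gripper": -1,"x": 0.32,"y": 4,"z": 0,"ax": 0,"ay": 0,"az": 0},
    {"gripper": -1,"x": 0.32,"y": 4,"z": 0,"ax": 0,"ay": 0,"az": 0},
    {"gripper": -1,"x": 0.32,"y": 4,"z": 0,"ax": 0,"ay": 0,"az": 0}
  ]
}}

```text
clock: 10.07
position: [486.5, 227.7, 261.5]
ee_rot: [1.0, 0.023, 0.004, 0.003]
contact_force: [1.1, -0.1, -0.2]
gripper_width: 85.6
grasp_force: 0.0
```

>>> {"op": "send_rows", "data": {
  "targets": [
    {"gripper": -1,"x": 0.32,"y": 4,"z": 0,"ax": 0,"ay": 0,"az": 0},
    {"gripper": -1,"x": 0.32,"y": 4,"z": 0,"ax": 0,"ay": 0,"az": 0},
    {"gripper": -1,"x": 0.32,"y": 4,"z": 0,"ax": 0,"ay": 0,"az": 0},
    {"gripper": -1,"x": 0.32,"y": 4,"z": 0,"ax": 0,"ay": 0,"az": 0},
    {"gripper": -1,"x": 0.32,"y": 4,"z": 0,"ax": 0,"ay": 0,"az": 0}
  ]
}}

```text
clock: 10.48
position: [511.2, 28.8, 262.8]
ee_rot: [1.0, 0.022, 0.004, 0.003]
contact_force: [1.2, 0.8, 0.1]
gripper_width: 85.1
grasp_force: 0.0
```

>>> {"op": "send_rows", "data": {
  "targets": [
    {"gripper": -1,"x": 0.32,"y": 4,"z": 0,"ax": 0,"ay": 0,"az": 0},
    {"gripper": -1,"x": 0.32,"y": 4,"z": 0,"ax": 0,"ay": 0,"az": 0},
    {"gripper": -1,"x": 0.32,"y": 4,"z": 0,"ax": 0,"ay": 0,"az": 0},
    {"gripper": -1,"x": 0.32,"y": 4,"z": 0,"ax": 0,"ay": 0,"az": 0},
    {"gripper": -1,"x": 0.32,"y": 4,"z": 0,"ax": 0,"ay": 0,"az": 0}
  ]
}}

```text
clock: 10.9
position: [536.1, -170.0, 263.5]
ee_rot: [1.0, 0.022, 0.003, 0.002]
contact_force: [1.1, 0.4, -0.3]
gripper_width: 85.1
grasp_force: 0.0
```

>>> {"op": "send_rows", "data": {
  "targets": [
    {"gripper": -1,"x": 0.32,"y": 4,"z": 0,"ax": 0,"ay": 0,"az": 0},
    {"gripper": -1,"x": 0.32,"y": 4,"z": 0,"ax": 0,"ay": 0,"az": 0},
    {"gripper": -1,"x": 0.32,"y": 4,"z": 0,"ax": 0,"ay": 0,"az": 0},
    {"gripper": -1,"x": 0.32,"y": 4,"z": 0,"ax": 0,"ay": 0,"az": 0},
    {"gripper": -1,"x": 0,"y": 0,"z": 0,"ax": 0,"ay": 0,"az": 0}
  ]
}}

```text
clock: 11.32
position: [556.2, -333.1, 262.1]
ee_rot: [1.0, 0.019, 0.002, 0.002]
contact_force: [1.2, 1.0, -0.0]
gripper_width: 85.5
grasp_force: 0.0
```

>>> {"op": "send_rows", "data": {
  "targets": [
    {"gripper": -1,"x": 0,"y": 0,"z": 0,"ax": 0,"ay": 0,"az": 0},
    {"gripper": -1,"x": 0,"y": 0,"z": 0,"ax": 0,"ay": 0,"az": 0}
  ]
}}

```text
clock: 11.48
position: [556.4, -327.0, 264.0]
ee_rot: [1.0, 0.022, 0.003, 0.001]
contact_force: [-0.0, 0.3, -0.2]
gripper_width: 85.2
grasp_force: 0.0
```

Run:
```python
from h import *
todo(np.array([560.1,-323.5,151]))
im,d,P=snap('wrist')
t=P.reshape(-1,3);v=np.isfinite(t[:,0])
q=t[v&(t[:,2]>203)&(t[:,2]<216)&(t[:,1]<-250)&(abs(t[:,0]-540)<110)]
print(q.mean(0).round(1),np.ptp(q,0).round(1))
```

```text
clk 11.5 p [ 556.4 -327.   264. ] z [ 0.006 -0.003 -1.   ] y [ 0.044 -0.999  0.003] w 85.2 shift cm [ 0.32 -0.37 11.3 ] world [   3.7    3.5 -113. ]
[ 519.1 -325.6  208.8] [117.3  29.9   8.2]
```

>>> {"op": "send_rows", "data": {
  "targets": [
    {"gripper": -1,"x": 0.32,"y": -0.37,"z": 3.7,"ax": 0,"ay": 0,"az": 0},
    {"gripper": -1,"x": 0,"y": 0,"z": 3.8,"ax": 0,"ay": 0,"az": 0},
    {"gripper": -1,"x": 0,"y": 0,"z": 3.8,"ax": 0,"ay": 0,"az": 0},
    {"gripper": -1,"x": 0,"y": 0,"z": 0,"ax": 0,"ay": 0,"az": 0},
    {"gripper": 1,"x": 0,"y": 0,"z": 0,"ax": 0,"ay": 0,"az": 0}
  ]
}}

```text
clock: 11.95
position: [560.7, -321.8, 152.1]
ee_rot: [1.0, 0.024, 0.003, 0.001]
contact_force: [1.6, 0.1, 1.4]
gripper_width: 75.3
grasp_force: 0.0
```

>>> {"op": "send_rows", "data": {
  "targets": [
    {"gripper": 1,"x": 0,"y": 0,"z": 0,"ax": 0,"ay": 0,"az": 0},
    {"gripper": 1,"x": 0,"y": 0,"z": 0,"ax": 0,"ay": 0,"az": 0},
    {"gripper": 1,"x": 0,"y": 0,"z": 0,"ax": 0,"ay": 0,"az": 0},
    {"gripper": 1,"x": 0,"y": 0,"z": 0,"ax": 0,"ay": 0,"az": 0},
    {"gripper": 1,"x": 0,"y": 0,"z": 0,"ax": 0,"ay": 0,"az": 0}
  ]
}}

```text
clock: 12.37
position: [562.6, -323.3, 155.9]
ee_rot: [1.0, 0.023, 0.007, 0.002]
contact_force: [0.6, 1.7, 6.2]
gripper_width: 24.8
grasp_force: 58.5
```

>>> {"op": "send_rows", "data": {
  "targets": [
    {"gripper": 1,"x": 0,"y": 0,"z": -2.8,"ax": 0,"ay": 0,"az": 0},
    {"gripper": 1,"x": 0,"y": 0,"z": -3.5,"ax": 0,"ay": 0,"az": 0},
    {"gripper": 1,"x": 0,"y": 0,"z": -3.5,"ax": 0,"ay": 0,"az": 0},
    {"gripper": 1,"x": 0,"y": 0,"z": -3.5,"ax": 0,"ay": 0,"az": 0},
    {"gripper": 1,"x": 0,"y": 0,"z": 0,"ax": 0,"ay": 0,"az": 0}
  ]
}}

```text
clock: 12.78
position: [562.9, -324.7, 295.9]
ee_rot: [1.0, 0.023, 0.012, 0.006]
contact_force: [1.2, -0.7, 1.0]
gripper_width: 24.8
grasp_force: 59.6
```

>>> {"op": "send_rows", "data": {
  "targets": [
    {"gripper": 1,"x": 0,"y": -2.5,"z": 0,"ax": 0,"ay": 0,"az": 0},
    {"gripper": 1,"x": 0,"y": -4,"z": 0,"ax": 0,"ay": 0,"az": 0},
    {"gripper": 1,"x": 0,"y": -4,"z": 0,"ax": 0,"ay": 0,"az": 0},
    {"gripper": 1,"x": 0,"y": -4,"z": 0,"ax": 0,"ay": 0,"az": 0},
    {"gripper": 1,"x": 0,"y": -4,"z": 0,"ax": 0,"ay": 0,"az": 0}
  ]
}}

```text
clock: 13.2
position: [551.0, -136.4, 285.4]
ee_rot: [1.0, 0.023, 0.005, 0.002]
contact_force: [1.0, 0.5, -1.2]
gripper_width: 25.0
grasp_force: 59.5
```

>>> {"op": "send_rows", "data": {
  "targets": [
    {"gripper": 1,"x": 0,"y": -4,"z": 0,"ax": 0,"ay": 0,"az": 0},
    {"gripper": 1,"x": 0,"y": -4,"z": 0,"ax": 0,"ay": 0,"az": 0},
    {"gripper": 1,"x": 0,"y": -4,"z": 0,"ax": 0,"ay": 0,"az": 0},
    {"gripper": 1,"x": 0,"y": -4,"z": 0,"ax": 0,"ay": 0,"az": 0},
    {"gripper": 1,"x": 0,"y": -4,"z": 0,"ax": 0,"ay": 0,"az": 0}
  ]
}}

```text
clock: 13.62
position: [541.8, 63.7, 285.0]
ee_rot: [1.0, 0.023, 0.005, 0.001]
contact_force: [0.4, -0.2, -0.9]
gripper_width: 24.5
grasp_force: 59.5
```

>>> {"op": "send_rows", "data": {
  "targets": [
    {"gripper": 1,"x": 0,"y": -4,"z": 0,"ax": 0,"ay": 0,"az": 0},
    {"gripper": 1,"x": 0,"y": -4,"z": 0,"ax": 0,"ay": 0,"az": 0},
    {"gripper": 1,"x": 0,"y": -4,"z": 0,"ax": 0,"ay": 0,"az": 0},
    {"gripper": 1,"x": 0,"y": -4,"z": 0,"ax": 0,"ay": 0,"az": 0},
    {"gripper": 1,"x": 0,"y": -4,"z": 0,"ax": 0,"ay": 0,"az": 0}
  ]
}}

```text
clock: 14.03
position: [532.6, 263.4, 284.2]
ee_rot: [1.0, 0.023, 0.005, 0.002]
contact_force: [0.7, -0.9, -1.2]
gripper_width: 24.7
grasp_force: 59.5
```

>>> {"op": "send_rows", "data": {
  "targets": [
    {"gripper": 1,"x": 0,"y": -2.2,"z": 0,"ax": 0,"ay": 0,"az": 0},
    {"gripper": 1,"x": 0,"y": 0,"z": 0,"ax": 0,"ay": 7.15,"az": 0},
    {"gripper": 1,"x": 0,"y": 0,"z": 0,"ax": 0,"ay": 7.15,"az": 0},
    {"gripper": 1,"x": 0,"y": 0,"z": 0,"ax": 0,"ay": 7.15,"az": 0},
    {"gripper": 1,"x": 0,"y": 0,"z": 0,"ax": 0,"ay": 7.15,"az": 0}
  ]
}}

```text
clock: 14.45
position: [532.5, 283.1, 284.7]
ee_rot: [0.97, 0.022, 0.242, -0.003]
contact_force: [2.3, -2.0, -1.0]
gripper_width: 24.6
grasp_force: 59.6
```

>>> {"op": "send_rows", "data": {
  "targets": [
    {"gripper": 1,"x": -1.72,"y": 0,"z": 3.45,"ax": 0,"ay": 0,"az": 0},
    {"gripper": 1,"x": -1.72,"y": 0,"z": 3.45,"ax": 0,"ay": 0,"az": 0},
    {"gripper": 1,"x": 0,"y": 0,"z": 0,"ax": 0,"ay": 0,"az": 0},
    {"gripper": 1,"x": 0,"y": 0,"z": 0,"ax": 0,"ay": 0,"az": 0},
    {"gripper": 1,"x": 0,"y": 0,"z": 0,"ax": 0,"ay": 0,"az": 0}
  ]
}}

```text
clock: 14.87
position: [537.3, 282.8, 210.2]
ee_rot: [0.97, 0.021, 0.242, -0.003]
contact_force: [1.0, -0.1, -1.1]
gripper_width: 24.7
grasp_force: 59.7
```

Run:
```python
from h import *
todo(np.array([524.,322.8,163]))
```

```text
clk 14.9 p [537.3 282.8 210.2] z [ 0.469  0.016 -0.883] y [ 0.042 -0.999  0.004] w 24.7 shift cm [-3.23 -4.08  3.61] world [-13.3  40.  -47.2]
```

>>> {"op": "send_rows", "data": {
  "targets": [
    {"gripper": 1,"x": 0,"y": -2,"z": 0,"ax": 0,"ay": 0,"az": 0},
    {"gripper": 1,"x": 0,"y": -2,"z": 0,"ax": 0,"ay": 0,"az": 0},
    {"gripper": 1,"x": -1.5,"y": 0,"z": 1.5,"ax": 0,"ay": 0,"az": 0},
    {"gripper": 1,"x": 0,"y": 0,"z": 0,"ax": 0,"ay": 0,"az": 0},
    {"gripper": 1,"x": 0,"y": 0,"z": 0,"ax": 0,"ay": 0,"az": 0}
  ]
}}

```text
clock: 15.28
position: [528.7, 321.6, 189.0]
ee_rot: [0.97, 0.021, 0.241, -0.002]
contact_force: [-0.5, -0.6, -1.5]
gripper_width: 24.7
grasp_force: 59.8
```

Run:
```python
from h import *
todo(np.array([524.,322.8,163]))
```

```text
clk 15.3 p [528.7 321.6 189. ] z [ 0.467  0.014 -0.884] y [ 0.041 -0.999  0.006] w 24.7 shift cm [-1.62 -0.15  2.08] world [ -4.7   1.2 -26. ]
```

>>> {"op": "send_rows", "data": {
  "targets": [
    {"gripper": 1,"x": -0.8,"y": -0.3,"z": 1.0,"ax": 0,"ay": 0,"az": 0},
    {"gripper": 1,"x": -0.8,"y": 0,"z": 1.0,"ax": 0,"ay": 0,"az": 0},
    {"gripper": 1,"x": 0,"y": 0,"z": 0,"ax": 0,"ay": 0,"az": 0},
    {"gripper": 1,"x": 0,"y": 0,"z": 0,"ax": 0,"ay": 0,"az": 0}
  ]
}}

```text
clock: 15.62
position: [524.7, 324.7, 164.9]
ee_rot: [0.97, 0.02, 0.242, -0.003]
contact_force: [2.6, 0.6, -0.2]
gripper_width: 24.6
grasp_force: 59.7
```

Run:
```python
from h import *
todo(np.array([524.,322.8,163]));print(st()[0]['contact_force'])
```

```text
clk 15.6 p [524.7 324.7 164.9] z [ 0.469  0.016 -0.883] y [ 0.041 -0.999  0.004] w 24.6 shift cm [-0.16  0.19  0.13] world [-0.7 -1.9 -1.9]
[ 2.57947739  0.55326529 -0.17116588]
```

Slight contact is building up as the chisel meets the slope. I release, back off along the handle and untilt.

>>> {"op": "send_rows", "data": {
  "targets": [
    {"gripper": 0.3,"x": 0,"y": 0,"z": 0,"ax": 0,"ay": 0,"az": 0},
    {"gripper": 0,"x": 0,"y": 0,"z": 0,"ax": 0,"ay": 0,"az": 0},
    {"gripper": -0.5,"x": 0,"y": 0,"z": 0,"ax": 0,"ay": 0,"az": 0},
    {"gripper": -0.6,"x": 0,"y": 0,"z": 0,"ax": 0,"ay": 0,"az": 0},
    {"gripper": -0.6,"x": 0,"y": 0,"z": 0,"ax": 0,"ay": 0,"az": 0}
  ]
}}

```text
clock: 16.03
position: [522.9, 323.7, 162.2]
ee_rot: [0.971, 0.021, 0.24, -0.002]
contact_force: [-0.4, -0.1, -0.2]
gripper_width: 68.3
grasp_force: 0.0
```

>>> {"op": "send_rows", "data": {
  "targets": [
    {"gripper": -0.6,"x": 0,"y": 0,"z": 0,"ax": 0,"ay": 0,"az": 0},
    {"gripper": -0.6,"x": 0,"y": 0,"z": 0,"ax": 0,"ay": 0,"az": 0},
    {"gripper": -0.6,"x": 0,"y": 0,"z": -1.5,"ax": 0,"ay": 0,"az": 0},
    {"gripper": -0.6,"x": 0,"y": 0,"z": -3,"ax": 0,"ay": 0,"az": 0},
    {"gripper": -0.6,"x": 0,"y": 0,"z": -3,"ax": 0,"ay": 0,"az": 0}
  ]
}}

```text
clock: 16.45
position: [487.2, 321.7, 227.5]
ee_rot: [0.971, 0.021, 0.239, -0.0]
contact_force: [1.4, 0.2, 2.0]
gripper_width: 68.4
grasp_force: 0.0
```

>>> {"op": "send_rows", "data": {
  "targets": [
    {"gripper": -0.6,"x": 0,"y": 0,"z": -3,"ax": 0,"ay": 0,"az": 0},
    {"gripper": -0.6,"x": 0,"y": 0,"z": -1,"ax": 0,"ay": 0,"az": 0},
    {"gripper": -1,"x": 0,"y": 0,"z": 0,"ax": 0,"ay": 0,"az": 0}
  ]
}}

```text
clock: 16.7
position: [469.1, 324.0, 267.4]
ee_rot: [0.97, 0.021, 0.242, -0.005]
contact_force: [-0.4, 1.1, -0.1]
gripper_width: 78.3
grasp_force: 0.0
```

Run:
```python
from h import *
todo(np.array([469,-328.5,265]))
chk(0)
```

```text
clk 16.7 p [469.1 324.  267.4] z [ 0.469  0.019 -0.883] y [ 0.043 -0.999  0.001] w 78.3 shift cm [-2.66 65.18 -1.05] world [-1.000e-01 -6.525e+02 -2.400e+00]
wrist 5 29 y -3.0 17.0 h [ 6.  17.7 18.4]
wrist 30 39 y -3.4 17.0 h [ 5.5 18.9 19.9]
wrist 60 34 y -4.8 18.0 h [ 5.  20.1 20.9]
wrist 105 187 y 0.9 26.0 h [18.3 26.1 27.8]
wrist 130 297 y 1.2 26.0 h [20.2 27.4 29.2]
wrist 160 408 y 1.6 26.0 h [22.  29.  31.1]
wrist 190 996 y 1.8 25.0 h [ 9.7 20.9 30.5]
```

>>> {"op": "send_rows", "data": {
  "targets": [
    {"gripper": -1,"x": 0,"y": 0,"z": 0,"ax": 0,"ay": -7.15,"az": 0},
    {"gripper": -1,"x": 0,"y": 0,"z": 0,"ax": 0,"ay": -7.15,"az": 0},
    {"gripper": -1,"x": 0,"y": 0,"z": 0,"ax": 0,"ay": -7.15,"az": 0},
    {"gripper": -1,"x": 0,"y": 0,"z": 0,"ax": 0,"ay": -7.0,"az": 0},
    {"gripper": -1,"x": 0,"y": 0,"z": 0,"ax": 0,"ay": 0,"az": 0}
  ]
}}

```text
clock: 17.17
position: [474.9, 321.8, 262.9]
ee_rot: [1.0, 0.016, 0.009, 0.005]
contact_force: [1.0, 1.2, 0.7]
gripper_width: 85.3
grasp_force: 0.0
```

>>> {"op": "send_rows", "data": {
  "targets": [
    {"gripper": -1,"x": -0.19,"y": 4,"z": 0,"ax": 0,"ay": 0,"az": 0},
    {"gripper": -1,"x": -0.19,"y": 4,"z": 0,"ax": 0,"ay": 0,"az": 0},
    {"gripper": -1,"x": -0.19,"y": 4,"z": 0,"ax": 0,"ay": 0,"az": 0},
    {"gripper": -1,"x": -0.19,"y": 4,"z": 0,"ax": 0,"ay": 0,"az": 0},
    {"gripper": -1,"x": -0.19,"y": 4,"z": 0,"ax": 0,"ay": 0,"az": 0}
  ]
}}

```text
clock: 17.58
position: [468.0, 117.6, 264.2]
ee_rot: [1.0, 0.018, 0.01, 0.007]
contact_force: [0.4, 0.0, -0.2]
gripper_width: 85.6
grasp_force: 0.0
```

>>> {"op": "send_rows", "data": {
  "targets": [
    {"gripper": -1,"x": -0.19,"y": 4,"z": 0,"ax": 0,"ay": 0,"az": 0},
    {"gripper": -1,"x": -0.19,"y": 4,"z": 0,"ax": 0,"ay": 0,"az": 0},
    {"gripper": -1,"x": -0.19,"y": 4,"z": 0,"ax": 0,"ay": 0,"az": 0},
    {"gripper": -1,"x": -0.19,"y": 4,"z": 0,"ax": 0,"ay": 0,"az": 0},
    {"gripper": -1,"x": -0.19,"y": 4,"z": 0,"ax": 0,"ay": 0,"az": 0}
  ]
}}

```text
clock: 18.0
position: [465.4, -82.4, 266.5]
ee_rot: [1.0, 0.018, 0.01, 0.006]
contact_force: [1.0, 0.3, 0.4]
gripper_width: 85.1
grasp_force: 0.0
```

>>> {"op": "send_rows", "data": {
  "targets": [
    {"gripper": -1,"x": -0.19,"y": 4,"z": 0,"ax": 0,"ay": 0,"az": 0},
    {"gripper": -1,"x": -0.19,"y": 4,"z": 0,"ax": 0,"ay": 0,"az": 0},
    {"gripper": -1,"x": -0.19,"y": 4,"z": 0,"ax": 0,"ay": 0,"az": 0},
    {"gripper": -1,"x": -0.19,"y": 4,"z": 0,"ax": 0,"ay": 0,"az": 0},
    {"gripper": -1,"x": -0.19,"y": 4,"z": 0,"ax": 0,"ay": 0,"az": 0}
  ]
}}

```text
clock: 18.42
position: [463.1, -282.5, 268.0]
ee_rot: [1.0, 0.018, 0.01, 0.005]
contact_force: [1.4, 0.4, 0.1]
gripper_width: 85.2
grasp_force: 0.0
```

>>> {"op": "send_rows", "data": {
  "targets": [
    {"gripper": -1,"x": -0.19,"y": 4,"z": 0,"ax": 0,"ay": 0,"az": 0},
    {"gripper": -1,"x": 0,"y": 0,"z": 0,"ax": 0,"ay": 0,"az": 0},
    {"gripper": -1,"x": 0,"y": 0,"z": 0,"ax": 0,"ay": 0,"az": 0},
    {"gripper": -1,"x": 0,"y": 0,"z": 0,"ax": 0,"ay": 0,"az": 0}
  ]
}}

```text
clock: 18.75
position: [463.1, -320.2, 268.5]
ee_rot: [1.0, 0.018, 0.01, 0.005]
contact_force: [0.1, 1.1, 0.2]
gripper_width: 85.6
grasp_force: 0.0
```

Run:
```python
from h import *
im,d,P=snap('wrist')
t=P.reshape(-1,3);v=np.isfinite(t[:,0])
q=t[v&(t[:,2]>203)&(t[:,2]<216)&(abs(t[:,1]+328)<16)&(abs(t[:,0]-468)<17)]
print(len(q),(q.max(0)/2+q.min(0)/2).round(1),np.ptp(q,0).round(1))
todo(np.array([469,-328.5,151]))
```

```text
1153 [ 466.6 -328.1  207.4] [25.2 25.4  8.6]
clk 18.8 p [ 463.5 -319.6  269.1] z [ 0.021 -0.009 -1.   ] y [ 0.036 -0.999  0.01 ] w 85.5 shift cm [ 0.27  0.79 11.83] world [   5.5   -8.9 -118.1]
```

>>> {"op": "send_rows", "data": {
  "targets": [
    {"gripper": -1,"x": 0.03,"y": 0.75,"z": 0,"ax": 0,"ay": -1.2,"az": -0.8},
    {"gripper": -1,"x": 0.03,"y": 0,"z": 3.9,"ax": 0,"ay": 0,"az": 0},
    {"gripper": -1,"x": 0.1,"y": 0,"z": 3.9,"ax": 0,"ay": 0,"az": 0},
    {"gripper": -1,"x": 0.1,"y": 0,"z": 4,"ax": 0,"ay": 0,"az": 0},
    {"gripper": -1,"x": 0,"y": 0,"z": 0,"ax": 0,"ay": 0,"az": 0}
  ]
}}

```text
clock: 19.22
position: [462.9, -325.3, 144.7]
ee_rot: [1.0, 0.026, -0.007, 0.001]
contact_force: [-1.3, 0.2, -1.4]
gripper_width: 85.5
grasp_force: 0.0
```

>>> {"op": "send_rows", "data": {
  "targets": [
    {"gripper": 1,"x": 0,"y": 0,"z": 0,"ax": 0,"ay": 0,"az": 0},
    {"gripper": 1,"x": 0,"y": 0,"z": 0,"ax": 0,"ay": 0,"az": 0},
    {"gripper": 1,"x": 0,"y": 0,"z": 0,"ax": 0,"ay": 0,"az": 0},
    {"gripper": 1,"x": 0,"y": 0,"z": 0,"ax": 0,"ay": 0,"az": 0},
    {"gripper": 1,"x": 0,"y": 0,"z": 0,"ax": 0,"ay": 0,"az": 0}
  ]
}}

```text
clock: 19.63
position: [468.3, -329.0, 154.7]
ee_rot: [1.0, 0.026, 0.003, 0.006]
contact_force: [-0.1, 1.5, 9.7]
gripper_width: 25.5
grasp_force: 17.0
```

>>> {"op": "send_rows", "data": {
  "targets": [
    {"gripper": 1,"x": 0,"y": 0,"z": 0,"ax": 0,"ay": 0,"az": 0},
    {"gripper": 1,"x": 0,"y": 0,"z": 0,"ax": 0,"ay": 0,"az": 0}
  ]
}}

```text
clock: 19.8
position: [468.3, -328.8, 154.9]
ee_rot: [1.0, 0.025, 0.003, 0.006]
contact_force: [-0.1, 3.1, 6.0]
gripper_width: 25.2
grasp_force: 58.4
```

>>> {"op": "send_rows", "data": {
  "targets": [
    {"gripper": 1,"x": 0,"y": 0,"z": -2.8,"ax": 0,"ay": 0,"az": 0},
    {"gripper": 1,"x": 0,"y": 0,"z": -3.5,"ax": 0,"ay": 0,"az": 0},
    {"gripper": 1,"x": 0,"y": 0,"z": -3.5,"ax": 0,"ay": 0,"az": 0},
    {"gripper": 1,"x": 0,"y": 0,"z": -3.5,"ax": 0,"ay": 0,"az": 0},
    {"gripper": 1,"x": 0,"y": 0,"z": 0,"ax": 0,"ay": 0,"az": 0}
  ]
}}

```text
clock: 20.22
position: [469.9, -329.4, 294.7]
ee_rot: [1.0, 0.026, 0.008, 0.01]
contact_force: [0.5, -0.7, 0.6]
gripper_width: 24.9
grasp_force: 59.5
```

>>> {"op": "send_rows", "data": {
  "targets": [
    {"gripper": 1,"x": 0.65,"y": -2.5,"z": 0,"ax": 0,"ay": 0,"az": 0},
    {"gripper": 1,"x": 0.65,"y": -4,"z": 0,"ax": 0,"ay": 0,"az": 0},
    {"gripper": 1,"x": 0.65,"y": -4,"z": 0,"ax": 0,"ay": 0,"az": 0},
    {"gripper": 1,"x": 0.65,"y": -4,"z": 0,"ax": 0,"ay": 0,"az": 0},
    {"gripper": 1,"x": 0.65,"y": -4,"z": 0,"ax": 0,"ay": 0,"az": 0}
  ]
}}

```text
clock: 20.63
position: [489.7, -139.3, 283.7]
ee_rot: [1.0, 0.025, 0.001, 0.005]
contact_force: [1.3, 0.9, -2.3]
gripper_width: 24.8
grasp_force: 59.4
```

>>> {"op": "send_rows", "data": {
  "targets": [
    {"gripper": 1,"x": 0.65,"y": -4,"z": 0,"ax": 0,"ay": 0,"az": 0},
    {"gripper": 1,"x": 0.65,"y": -4,"z": 0,"ax": 0,"ay": 0,"az": 0},
    {"gripper": 1,"x": 0.65,"y": -4,"z": 0,"ax": 0,"ay": 0,"az": 0},
    {"gripper": 1,"x": 0.65,"y": -4,"z": 0,"ax": 0,"ay": 0,"az": 0},
    {"gripper": 1,"x": 0.65,"y": -4,"z": 0,"ax": 0,"ay": 0,"az": 0}
  ]
}}

```text
clock: 21.05
position: [512.0, 62.4, 281.9]
ee_rot: [1.0, 0.025, 0.001, 0.005]
contact_force: [1.4, -0.1, -1.5]
gripper_width: 24.9
grasp_force: 59.4
```

>>> {"op": "send_rows", "data": {
  "targets": [
    {"gripper": 1,"x": 0.65,"y": -4,"z": 0,"ax": 0,"ay": 0,"az": 0},
    {"gripper": 1,"x": 0.65,"y": -4,"z": 0,"ax": 0,"ay": 0,"az": 0},
    {"gripper": 1,"x": 0.65,"y": -4,"z": 0,"ax": 0,"ay": 0,"az": 0},
    {"gripper": 1,"x": 0.65,"y": -2.5,"z": 0,"ax": 0,"ay": 0,"az": 0},
    {"gripper": 1,"x": 0,"y": 0,"z": 0,"ax": 0,"ay": 0,"az": 0}
  ]
}}

```text
clock: 21.47
position: [531.6, 211.2, 279.1]
ee_rot: [1.0, 0.028, 0.001, 0.005]
contact_force: [0.5, -1.4, -0.9]
gripper_width: 24.9
grasp_force: 59.6
```

>>> {"op": "send_rows", "data": {
  "targets": [
    {"gripper": 1,"x": 0,"y": 0,"z": 0,"ax": 0,"ay": 7.15,"az": 0},
    {"gripper": 1,"x": 0,"y": 0,"z": 0,"ax": 0,"ay": 7.15,"az": 0},
    {"gripper": 1,"x": 0,"y": 0,"z": 0,"ax": 0,"ay": 7.15,"az": 0},
    {"gripper": 1,"x": 0,"y": 0,"z": 0,"ax": 0,"ay": 6.7,"az": 0},
    {"gripper": 1,"x": 0,"y": 0,"z": 0,"ax": 0,"ay": 0,"az": 0}
  ]
}}

```text
clock: 21.88
position: [524.3, 198.3, 272.1]
ee_rot: [0.972, 0.027, 0.232, 0.007]
contact_force: [-1.5, -3.6, -5.5]
gripper_width: 24.8
grasp_force: 59.6
```

Run:
```python
from h import *
s,p,M=st();snap('wrist')
todo(np.array([531,212,200]))
print('blade in rest',((p+145*M[:,2]-O)@RR).round(1))
```

```text
clk 21.9 p [527.2 200.6 275.5] z [ 0.453  0.003 -0.892] y [ 0.048 -0.999  0.021] w 24.6 shift cm [-3.02 -1.28  6.91] world [  3.8  11.4 -75.5]
blade in rest [  45.5 -128.3  142.7]
```

>>> {"op": "send_rows", "data": {
  "targets": [
    {"gripper": 1,"x": -1.4,"y": -0.5,"z": 3.4,"ax": 0,"ay": 0,"az": 0},
    {"gripper": 1,"x": -1.4,"y": -0.5,"z": 3.4,"ax": 0,"ay": 0,"az": 0},
    {"gripper": 1,"x": 0,"y": 0,"z": 0,"ax": 0,"ay": 0,"az": 0},
    {"gripper": 1,"x": 0,"y": 0,"z": 0,"ax": 0,"ay": 0,"az": 0},
    {"gripper": 1,"x": 0,"y": 0,"z": 0,"ax": 0,"ay": 0,"az": 0}
  ]
}}

```text
clock: 22.35
position: [540.3, 215.7, 209.6]
ee_rot: [0.971, 0.024, 0.238, -0.0]
contact_force: [0.4, 0.1, -1.1]
gripper_width: 24.6
grasp_force: 59.7
```

Run:
```python
from h import *
s,p,M=st()
todo(np.array([531,211,164]))
print('blade in rest',((p+145*M[:,2]-O)@RR).round(1))
```

```text
clk 22.4 p [540.3 215.7 209.6] z [ 0.463  0.012 -0.886] y [ 0.047 -0.999  0.011] w 24.6 shift cm [-2.95  0.38  3.61] world [ -9.3  -4.7 -45.6]
blade in rest [  64.4 -110.    81.1]
```

>>> {"op": "send_rows", "data": {
  "targets": [
    {"gripper": 1,"x": -1.0,"y": 0.2,"z": 1.1,"ax": 0,"ay": 0,"az": 0},
    {"gripper": 1,"x": -1.0,"y": 0,"z": 1.2,"ax": 0,"ay": 0,"az": 0},
    {"gripper": 1,"x": -0.9,"y": 0,"z": 1.2,"ax": 0,"ay": 0,"az": 0},
    {"gripper": 1,"x": 0,"y": 0,"z": 0,"ax": 0,"ay": 0,"az": 0},
    {"gripper": 1,"x": 0,"y": 0,"z": 0,"ax": 0,"ay": 0,"az": 0}
  ]
}}

```text
clock: 22.77
position: [531.1, 212.3, 165.9]
ee_rot: [0.971, 0.024, 0.239, -0.001]
contact_force: [1.0, 0.2, -0.4]
gripper_width: 24.9
grasp_force: 59.4
```

Run:
```python
from h import *
s,p,M=st()
todo(np.array([531,211,164]));print(s['contact_force'])
print('blade in rest',((p+145*M[:,2]-O)@RR).round(1))
```

```text
clk 22.8 p [531.1 212.3 165.9] z [ 0.464  0.012 -0.886] y [ 0.046 -0.999  0.01 ] w 24.9 shift cm [-0.1   0.13  0.16] world [-0.1 -1.3 -1.9]
[ 1.01661104  0.18610671 -0.4043677 ]
blade in rest [  55.2 -112.9   37.4]
```

Blade end at rest (55,-113,37): good. I release, back off, shut the gripper and head for the column. No view shows the slot, so it must face low (135°, 180° or -135°). I'll roll towards +x and watch.

>>> {"op": "send_rows", "data": {
  "targets": [
    {"gripper": 0.3,"x": -0.1,"y": 0,"z": 0,"ax": 0,"ay": 0,"az": 0},
    {"gripper": 0,"x": 0,"y": 0,"z": 0,"ax": 0,"ay": 0,"az": 0},
    {"gripper": -0.5,"x": 0,"y": 0,"z": 0,"ax": 0,"ay": 0,"az": 0},
    {"gripper": -0.6,"x": 0,"y": 0,"z": 0,"ax": 0,"ay": 0,"az": 0},
    {"gripper": -0.6,"x": 0,"y": 0,"z": 0,"ax": 0,"ay": 0,"az": 0}
  ]
}}

```text
clock: 23.18
position: [527.8, 212.0, 162.6]
ee_rot: [0.971, 0.025, 0.237, 0.001]
contact_force: [-0.3, 0.4, 0.8]
gripper_width: 68.1
grasp_force: 0.0
```

>>> {"op": "send_rows", "data": {
  "targets": [
    {"gripper": -0.6,"x": 0,"y": 0,"z": 0,"ax": 0,"ay": 0,"az": 0},
    {"gripper": -0.6,"x": 0,"y": 0,"z": 0,"ax": 0,"ay": 0,"az": 0},
    {"gripper": -0.6,"x": 0,"y": 0,"z": -1.5,"ax": 0,"ay": 0,"az": 0},
    {"gripper": -0.6,"x": 0,"y": 0,"z": -3,"ax": 0,"ay": 0,"az": 0},
    {"gripper": -0.6,"x": 0,"y": 0,"z": -3,"ax": 0,"ay": 0,"az": 0}
  ]
}}

```text
clock: 23.6
position: [492.0, 210.1, 227.6]
ee_rot: [0.972, 0.024, 0.234, 0.002]
contact_force: [1.6, 0.9, 1.2]
gripper_width: 68.4
grasp_force: 0.0
```

>>> {"op": "send_rows", "data": {
  "targets": [
    {"gripper": -0.6,"x": 0,"y": 0,"z": -3,"ax": 0,"ay": 0,"az": 0},
    {"gripper": -0.6,"x": 0,"y": 0,"z": -2.5,"ax": 0,"ay": 0,"az": 0},
    {"gripper": -0.6,"x": 0,"y": 0,"z": 0,"ax": 0,"ay": 0,"az": 0}
  ]
}}

```text
clock: 23.85
position: [468.1, 212.7, 283.3]
ee_rot: [0.97, 0.025, 0.24, -0.003]
contact_force: [0.8, 0.4, 0.8]
gripper_width: 67.9
grasp_force: 0.0
```

>>> {"op": "send_rows", "data": {
  "targets": [
    {"gripper": 1,"x": 0,"y": 0,"z": 0,"ax": 0,"ay": -7.15,"az": 0},
    {"gripper": 1,"x": 0,"y": 0,"z": 0,"ax": 0,"ay": -7.15,"az": 0},
    {"gripper": 1,"x": 0,"y": 0,"z": 0,"ax": 0,"ay": -7.15,"az": 0},
    {"gripper": 1,"x": 0,"y": 0,"z": 0,"ax": 0,"ay": -6.2,"az": 0},
    {"gripper": 1,"x": 0,"y": 4,"z": 0,"ax": 0,"ay": 0,"az": 0}
  ]
}}

```text
clock: 24.27
position: [475.7, 174.3, 276.5]
ee_rot: [1.0, 0.023, 0.008, 0.007]
contact_force: [1.6, -1.3, -0.3]
gripper_width: 7.6
grasp_force: 0.0
```

>>> {"op": "send_rows", "data": {
  "targets": [
    {"gripper": 1,"x": 0,"y": 4,"z": 0,"ax": 0,"ay": 0,"az": 0},
    {"gripper": 1,"x": 0,"y": 4,"z": 0,"ax": 0,"ay": 0,"az": 0},
    {"gripper": 1,"x": 0,"y": 4,"z": 0,"ax": 0,"ay": 0,"az": 0},
    {"gripper": 1,"x": 0,"y": 4,"z": 0,"ax": 0,"ay": 0,"az": 0},
    {"gripper": 1,"x": 0,"y": 0,"z": 0,"ax": 0,"ay": 0,"az": 0}
  ]
}}

```text
clock: 24.68
position: [477.2, 4.0, 280.5]
ee_rot: [1.0, 0.018, 0.009, 0.008]
contact_force: [1.1, 0.5, 0.1]
gripper_width: 0.1
grasp_force: 0.0
```

>>> {"op": "send_rows", "data": {
  "targets": [
    {"gripper": 1,"x": 0,"y": 0,"z": 0,"ax": 0,"ay": 0,"az": 0},
    {"gripper": 1,"x": 0,"y": 0,"z": 0,"ax": 0,"ay": 0,"az": 0}
  ]
}}

```text
clock: 24.85
position: [477.9, 9.0, 280.6]
ee_rot: [1.0, 0.022, 0.009, 0.008]
contact_force: [-0.2, 0.3, -0.7]
gripper_width: 0.0
grasp_force: 0.0
```

```bash
cat >> h.py <<'E'
def col(cam='wrist',name=None):
    im,d,P=snap(cam,name);q=P.reshape(-1,3)
    s,p,M=st()
    k=(q[:,2]>34)&(q[:,2]<80)&(abs(q[:,1]-5)<85)&(q[:,0]>425)&(q[:,0]<665)
    k&=~((np.hypot(q[:,0]-p[0],q[:,1]-p[1])<45)&(q[:,2]>p[2]-8))
    t=q[k];r=cv2.minAreaRect(t[:,:2].astype(np.float32))
    print(cam,'col',np.round(r[0],1),np.round(r[1],1),round(r[2],1),'top',np.percentile(t[:,2],99).round(1),'reed tops x',end=' ')
    b=t[abs(t[:,1]-7)<55];xc=b[:,0]-0;hh=np.histogram(xc-0.075*-(b[:,1]-7),np.arange(425,665,4),weights=None)[0]
    for e in range(425,665,4):
        m=(b[:,0]+0.075*(b[:,1]-7)>=e)&(b[:,0]+0.075*(b[:,1]-7)<e+4)
        if m.sum()>8: print((e+2,round(float(np.median(b[m,2])),0)),end=' ')
    print()
E
python3 - <<'E'
from h import *
todo(np.array([488,5,42]))
col('wrist','w4');col('scene');chk(-112,'scene');
z=load('scene')[0];im=load('wrist')[0]
C=np.zeros((420,800,3),np.uint8);C[:,:560]=im;C[:260,560:]=cv2.resize(z[170:300,340:460],(240,260))
cv2.imwrite('pics/w4.png',C[:,:,::-1])
E
```

```text
clk 24.9 p [477.9   9.  280.6] z [ 0.019 -0.015 -1.   ] y [ 0.043 -0.999  0.016] w 0.0 shift cm [ 0.57  0.06 23.88] world [  10.1   -4.  -238.6]
wrist col [642.1  17. ] [ 38.6 146.3] 3.0 top 66.7 reed tops x (623, 47.0) (627, 51.0) (631, 53.0) (635, 54.0) (639, 63.0) (643, 65.0) (647, 65.0) (651, 62.0) (655, 62.0) (659, 65.0) (663, 65.0) 
scene col [646.3  16.5] [ 43.4 146.7] 3.2 top 68.2 reed tops x (627, 52.0) (631, 55.0) (639, 65.0) (643, 66.0) (647, 65.0) (651, 62.0) (655, 64.0) (659, 66.0) (663, 66.0) 
scene 5 44 y -113.5 20.0 h [ 3.8 19.7 23.7]
scene 30 54 y -114.4 29.0 h [ 3.7 20.5 22.8]
scene 60 64 y -114.4 26.0 h [ 3.2 20.9 24.9]
scene 105 157 y -112.7 43.0 h [10.5 24.2 28.1]
scene 130 186 y -112.6 26.0 h [17.2 25.  28.5]
scene 160 187 y -112.4 26.0 h [18.3 26.  29.8]
scene 190 67 y -111.7 25.0 h [17.5 24.8 29.6]
```

View pics/w4.png

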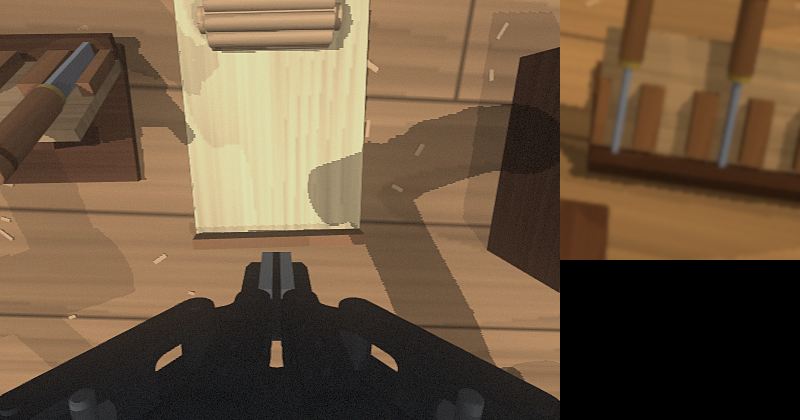

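The picture shows the column shoved to the far end of the board, at the top of the image around (270,25); its axis is now near x=652, so the knock has already happened. All three chisels lie well. I'll therefore roll the column towards -x, with the finger on its +x side and above the cleat.

>>> {"op": "send_rows", "data": {
  "targets": [
    {"gripper": 1,"x": 3.8,"y": 0,"z": 0,"ax": 0,"ay": -1.1,"az": 0},
    {"gripper": 1,"x": 3.8,"y": 0,"z": 0,"ax": 0,"ay": 0,"az": 0},
    {"gripper": 1,"x": 3.8,"y": 0,"z": 0,"ax": 0,"ay": 0,"az": 0},
    {"gripper": 1,"x": 3.8,"y": 0,"z": 0,"ax": 0,"ay": 0,"az": 0},
    {"gripper": 1,"x": 3.8,"y": 0,"z": 0,"ax": 0,"ay": 0,"az": 0}
  ]
}}

```text
clock: 25.42
position: [669.4, 19.4, 281.3]
ee_rot: [1.0, 0.023, -0.0, 0.008]
contact_force: [0.6, 0.1, 0.7]
gripper_width: -0.1
grasp_force: 0.0
```

>>> {"op": "send_rows", "data": {
  "targets": [
    {"gripper": 1,"x": 3.8,"y": 0,"z": 3,"ax": 0,"ay": 0,"az": 0},
    {"gripper": 1,"x": 0,"y": 0,"z": 4,"ax": 0,"ay": 0,"az": 0},
    {"gripper": 1,"x": 0,"y": 0,"z": 4,"ax": 0,"ay": 0,"az": 0},
    {"gripper": 1,"x": 0,"y": 0,"z": 4,"ax": 0,"ay": 0,"az": 0},
    {"gripper": 1,"x": 0,"y": 0,"z": 0,"ax": 0,"ay": 0,"az": 0}
  ]
}}

```text
clock: 25.83
position: [694.5, 17.8, 124.9]
ee_rot: [1.0, 0.022, -0.01, 0.009]
contact_force: [-1.0, -0.5, -1.9]
gripper_width: -0.3
grasp_force: 0.0
```

Run:
```python
from h import *
todo(np.array([705,16,42]))
im,d,P=snap('scene')
b=snap('side')[0]
C=np.hstack([cv2.resize(im[150:280,200:360],None,fx=2.4,fy=2.4,interpolation=2),cv2.resize(b[140:270,200:370],None,fx=2.4,fy=2.4,interpolation=2)])
cv2.imwrite('pics/s5.png',C[:,:,::-1]);print(C.shape)
q=P.reshape(-1,3);k=(q[:,2]>28)&(q[:,2]<35)&(q[:,0]>670)&(q[:,0]<720)&(abs(q[:,1])<100);print('cleat x',np.percentile(q[k,0],[5,50,95]),k.sum())
```

```text
clk 25.8 p [694.5  17.8 124.9] z [-0.02  -0.018 -1.   ] y [ 0.044 -0.999  0.017] w -0.3 shift cm [1.2  0.09 8.27] world [ 10.5  -1.8 -82.9]
(312, 792, 3)
cleat x [674.78225653 690.27814872 702.27883816] 753
```

View pics/s5.png

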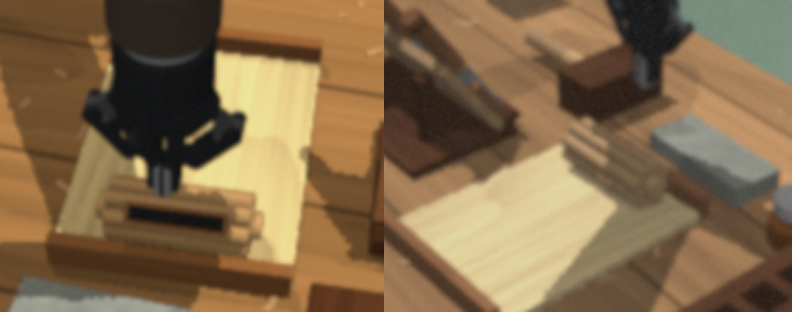

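Now the slot shows clearly in the scene view (dark bar at about (178,217) in the crop), facing the +x side. I'll measure its angle round the axis.

```bash
cat >> h.py <<'E'
def slot(cam='scene'):
    im,d,P=load(cam)
    g=im.astype(int).sum(2);q=P
    m=(g<170)&(q[...,2]>25)&(q[...,2]<75)&(abs(q[...,1]-10)<90)&(q[...,0]>430)&(q[...,0]<690)
    n,l,sts,_=cv2.connectedComponentsWithStats(m.astype(np.uint8))
    for i in np.argsort(-sts[1:,4])[:3]+1:
        t=q[l==i];print('dark',sts[i].tolist(),t.mean(0).round(1),np.ptp(t,0).round(0))
    c=(q[...,2]>55)&(q[...,2]<75)&(abs(q[...,1]-10)<60)&(q[...,0]>430)&(q[...,0]<690)
    t=q[c];x=t[:,0]+0.06*(t[:,1]-15)
    for e in range(430,700,4):
        mm=(x>=e)&(x<e+4)
        if mm.sum()>15: print((e+2,round(float(np.median(t[mm,2])),0)),end=' ')
    print()
E
python3 - <<'E'
from h import *
slot()
E
```

```text
dark [253, 235, 41, 12, 293] [671.6  20.3  59. ] [18. 86. 15.]
dark [270, 253, 1, 1, 1] [685.6  17.4  33.6] [0. 0. 0.]
(640, 65.0) (644, 66.0) (648, 64.0) (652, 62.0) (656, 65.0) (660, 66.0) (664, 65.0) (668, 62.0) (672, 59.0) (676, 57.0)
```

The slot is at (+19.6, +21) from the axis, so 45° towards +x. One click towards -x brings it up. I take the finger down behind the column.

>>> {"op": "send_rows", "data": {
  "targets": [
    {"gripper": 1,"x": 1.0,"y": 0,"z": 0,"ax": 0,"ay": 1.1,"az": 0},
    {"gripper": 1,"x": 0,"y": 0,"z": 2.5,"ax": 0,"ay": 0,"az": 0},
    {"gripper": 1,"x": 0,"y": 0,"z": 2.5,"ax": 0,"ay": 0,"az": 0},
    {"gripper": 1,"x": 0,"y": 0,"z": 0,"ax": 0,"ay": 0,"az": 0},
    {"gripper": 1,"x": 0,"y": 0,"z": 0,"ax": 0,"ay": 0,"az": 0}
  ]
}}

```text
clock: 26.35
position: [712.7, 16.7, 88.1]
ee_rot: [1.0, 0.023, 0.011, 0.008]
contact_force: [0.5, 0.3, 0.3]
gripper_width: -0.0
grasp_force: 0.0
```

Run:
```python
from h import *
snap('scene');slot();todo(np.array([702,16,42]))
```

```text
dark [272, 238, 22, 9, 145] [670.2  41.6  58.9] [15. 44. 16.]
dark [252, 234, 6, 9, 37] [674.1 -18.1  59.2] [12. 12. 13.]
dark [274, 227, 2, 1, 2] [639.3  15.7  64.9] [5. 1. 5.]
(644, 65.0) (648, 63.0) (660, 65.0) (664, 65.0) (668, 62.0) (672, 59.0) (676, 57.0) 
clk 26.4 p [713.5  16.8  89.4] z [ 0.025 -0.015 -1.   ] y [ 0.045 -0.999  0.016] w -0.4 shift cm [-1.27 -0.05  4.71] world [-11.5  -0.8 -47.4]
```

>>> {"op": "send_rows", "data": {
  "targets": [
    {"gripper": 1,"x": 0,"y": 0,"z": 1.6,"ax": 0,"ay": -1,"az": 0},
    {"gripper": 1,"x": 0,"y": 0,"z": 1.6,"ax": 0,"ay": 0,"az": 0},
    {"gripper": 1,"x": 0,"y": 0,"z": 1.5,"ax": 0,"ay": 0,"az": 0},
    {"gripper": 1,"x": 0,"y": 0,"z": 0,"ax": 0,"ay": 0,"az": 0},
    {"gripper": 1,"x": 0,"y": 0,"z": 0,"ax": 0,"ay": 0,"az": 0}
  ]
}}

```text
clock: 26.82
position: [712.4, 15.7, 39.8]
ee_rot: [1.0, 0.022, 0.001, 0.008]
contact_force: [0.4, 0.3, 0.8]
gripper_width: -0.2
grasp_force: 0.0
```

Run:
```python
from h import *
todo(np.array([692,16,42]))
```

```text
clk 26.8 p [712.4  15.7  39.8] z [ 0.003 -0.016 -1.   ] y [ 0.044 -0.999  0.016] w -0.2 shift cm [-2.04 -0.12 -0.23] world [-20.4   0.3   2.2]
```

>>> {"op": "send_rows", "data": {
  "targets": [
    {"gripper": 1,"x": -0.9,"y": 0,"z": -0.2,"ax": 0,"ay": 0,"az": 0},
    {"gripper": 1,"x": -0.9,"y": 0,"z": 0,"ax": 0,"ay": 0,"az": 0},
    {"gripper": 1,"x": 0,"y": 0,"z": 0,"ax": 0,"ay": 0,"az": 0}
  ]
}}

```text
clock: 27.07
position: [694.0, 15.1, 43.5]
ee_rot: [1.0, 0.022, 0.002, 0.008]
contact_force: [-0.7, -0.3, -0.3]
gripper_width: -0.1
grasp_force: 0.0
```

>>> {"op": "send_rows", "data": {
  "targets": [
    {"gripper": 1,"x": -0.4,"y": 0,"z": -0.2,"ax": 0,"ay": 0,"az": 0},
    {"gripper": 1,"x": -0.4,"y": 0,"z": -0.22,"ax": 0,"ay": 0,"az": 0},
    {"gripper": 1,"x": -0.4,"y": 0,"z": -0.22,"ax": 0,"ay": 0,"az": 0},
    {"gripper": 1,"x": -0.4,"y": 0,"z": -0.22,"ax": 0,"ay": 0,"az": 0},
    {"gripper": 1,"x": -0.4,"y": 0,"z": -0.15,"ax": 0,"ay": 0,"az": 0}
  ]
}}

```text
clock: 27.48
position: [672.8, 14.2, 51.3]
ee_rot: [1.0, 0.022, 0.0, 0.008]
contact_force: [-0.4, -0.2, -0.4]
gripper_width: 0.0
grasp_force: 0.0
```

>>> {"op": "send_rows", "data": {
  "targets": [
    {"gripper": 1,"x": -0.4,"y": 0,"z": -0.1,"ax": 0,"ay": 0,"az": 0},
    {"gripper": 1,"x": -0.4,"y": 0,"z": -0.05,"ax": 0,"ay": 0,"az": 0},
    {"gripper": 1,"x": 0,"y": 0,"z": 0,"ax": 0,"ay": 0,"az": 0}
  ]
}}

```text
clock: 27.73
position: [664.1, 13.7, 52.0]
ee_rot: [1.0, 0.022, -0.001, 0.008]
contact_force: [-0.4, 0.1, -0.8]
gripper_width: 0.1
grasp_force: 0.0
```

Run:
```python
from h import *
todo(np.array([656,16,54]));snap('scene');slot()
```

```text
clk 27.7 p [664.1  13.7  52. ] z [-0.001 -0.016 -1.   ] y [ 0.044 -0.999  0.016] w 0.1 shift cm [-0.8  -0.26 -0.21] world [-8.1  2.3  2. ]
dark [266, 254, 17, 3, 23] [687.3  26.4  31.3] [ 5. 34.  5.]
dark [273, 232, 5, 9, 19] [666.   23.7  66.2] [21.  7. 22.]
dark [264, 235, 3, 4, 11] [671.9   3.3  68. ] [ 7.  6. 12.]
(632, 65.0) (636, 60.0) (640, 59.0) (644, 58.0) (648, 57.0) (672, 67.0) (676, 64.0)
```

>>> {"op": "send_rows", "data": {
  "targets": [
    {"gripper": 1,"x": 1.5,"y": 0,"z": 0,"ax": 0,"ay": 0,"az": 0},
    {"gripper": 1,"x": 2,"y": 0,"z": 0,"ax": 0,"ay": 0,"az": 0},
    {"gripper": 1,"x": 2,"y": 0,"z": -3,"ax": 0,"ay": 0,"az": 0},
    {"gripper": 1,"x": 0,"y": 0,"z": -4,"ax": 0,"ay": 0,"az": 0},
    {"gripper": 1,"x": 0,"y": 0,"z": -4,"ax": 0,"ay": 0,"az": 0}
  ]
}}

```text
clock: 28.2
position: [720.4, 17.8, 161.3]
ee_rot: [1.0, 0.022, -0.001, 0.009]
contact_force: [1.1, 0.7, 0.3]
gripper_width: 0.2
grasp_force: 0.0
```

>>> {"op": "send_rows", "data": {
  "targets": [
    {"gripper": 1,"x": 0,"y": 0,"z": -4,"ax": 0,"ay": 0,"az": 0},
    {"gripper": 1,"x": 0,"y": 4,"z": 0,"ax": 0,"ay": 0,"az": 0},
    {"gripper": 1,"x": 0,"y": 4,"z": 0,"ax": 0,"ay": 0,"az": 0},
    {"gripper": 1,"x": 0,"y": 4,"z": 0,"ax": 0,"ay": 0,"az": 0},
    {"gripper": 1,"x": 0,"y": 4,"z": 0,"ax": 0,"ay": 0,"az": 0}
  ]
}}

```text
clock: 28.62
position: [727.3, -142.2, 205.1]
ee_rot: [1.0, 0.023, 0.001, 0.008]
contact_force: [0.1, -0.1, -0.1]
gripper_width: 0.3
grasp_force: 0.0
```

Run:
```python
from h import *
im=snap('scene')[0];slot();b=snap('side')[0]
C=np.hstack([cv2.resize(im[110:300,190:520],(430,248),interpolation=2),cv2.resize(b[140:270,200:370],(330,248),interpolation=2)])
cv2.imwrite('pics/s6.png',C[:,:,::-1]);print(st()[1])
```

```text
dark [258, 219, 38, 8, 128] [627.6  17.2  67.5] [16. 80.  8.]
(616, 65.0) (620, 67.0) (624, 67.0) (628, 67.0) (632, 67.0) (636, 67.0) (640, 65.0) (644, 61.0) (648, 57.0) 
[ 726.7361785  -147.20983318  204.27938943]
```

View pics/s6.png

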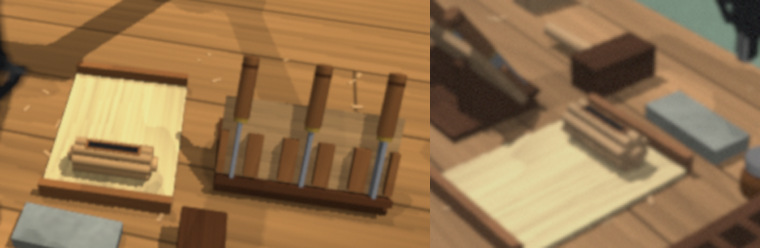

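The slot is up (67.5 mm high, centred between the two top reeds), and all three chisels lie in the rest with the arm clear. I hand in.

```bash
python3 -c "
from bench import arm
print(arm.job_done())"
```

```text
the job is handed in; nothing more can be done
None
```

The job is handed in, verdict not shown: the last pictures show the column on the board slot up and all three chisels in separate slots of the rest; I never went near the stone, jar or mallet.

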